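# Clear the display trays and fill them with maple bars by length

## Task

Get the two white display trays ready and fill them. First clear them: stand the topping pot that was left in the narrow tray upright in the empty well of the caddy, and hang the pan scraper by its eye on the hook of the tool stand. Only when both are put away, move every maple bar from the wire screen into the trays, long bars into the wide tray and short bars into the narrow one, each lying flat on the tray floor crosswise, side by side in a row, and leave the other pots, the mug and the bottle where they are.

Things in the scene. Friction and masses are not known exactly. Their poses are not given: they have to be found in the camera images.
- long1: Long maple bar (doughnut bar), flat underneath with rounded ends: 120 mm long, 42 mm wide, 32 mm high (straight sides up to 26 mm, glazed top 32 mm wide). Origin: centre of its underside; y along its length, z up. Same brown glaze as all the others; only the length differs. None if there is none of it today.
- long2: Long maple bar (doughnut bar), flat underneath with rounded ends: 120 mm long, 42 mm wide, 32 mm high (straight sides up to 26 mm, glazed top 32 mm wide). Origin: centre of its underside; y along its length, z up. Same brown glaze as all the others; only the length differs. None if there is none of it today.
- long3: Long maple bar (doughnut bar), flat underneath with rounded ends: 120 mm long, 42 mm wide, 32 mm high (straight sides up to 26 mm, glazed top 32 mm wide). Origin: centre of its underside; y along its length, z up. Same brown glaze as all the others; only the length differs. None if there is none of it today.
- short1: Short maple bar (doughnut bar), flat underneath with rounded ends: 76 mm long, 42 mm wide, 32 mm high (straight sides up to 26 mm, glazed top 32 mm wide). Origin: centre of its underside; y along its length, z up. Same brown glaze as all the others; only the length differs. None if there is none of it today.
- short2: Short maple bar (doughnut bar), flat underneath with rounded ends: 76 mm long, 42 mm wide, 32 mm high (straight sides up to 26 mm, glazed top 32 mm wide). Origin: centre of its underside; y along its length, z up. Same brown glaze as all the others; only the length differs. None if there is none of it today.
- short3: Short maple bar (doughnut bar), flat underneath with rounded ends: 76 mm long, 42 mm wide, 32 mm high (straight sides up to 26 mm, glazed top 32 mm wide). Origin: centre of its underside; y along its length, z up. Same brown glaze as all the others; only the length differs. None if there is none of it today.
- tray_wide: White display tray for the long bars, fixed: outside 264 mm long (its x), 150 mm wide (its y), 5 mm walls, rolled rim 24 mm above its underside, inner floor 5 mm above it (inside 254 x 140 mm). Origin: centre of the underside, 8 mm above the counter. Bars lie in a row along x, each crosswise (bar's length along the tray's y).
- tray_narrow: White display tray for the short bars, fixed, beside the wide one; same length, walls, rim and floor but 106 mm wide (its y) outside, inside 254 x 96 mm. Origin and axes as for the wide tray. Which of the two trays is on the left changes from day to day.
- screen: Wire glazing screen (cooling rack) that the bars lie on at the start, fixed, 270 (x) x 276 (y) mm, its top 20 mm above the counter. Origin: centre of its underside. The bars lie with their length roughly along its y, in three rows of two.
- scraper: Pan scraper, 0.13 kg, flat in the wide tray at first, eye end away from the robot, same both ways up. Handle 26 wide (y), 16 thick (z), straight at x -42..75 mm; shoulder 50 wide at x -62..-42; steel blade 84 wide, 3 thick, x -110..-54, mid thickness; hanging eye at +x. Origin: on the underside, 8 mm below mid thickness, x along the handle to the eye, z normal to its flat.
- scraper_eye (a point): Centre of the scraper's hanging eye, 96 mm from its origin towards +x, at mid thickness; the eye is 25 mm across inside, 43 mm outside, 9 mm thick, its axis the scraper's z.
- hookstand: Tool stand with one hook, fixed: base plate 110 x 110 x 12 mm, square post 22 mm, 327 mm high. Origin on the counter, at the middle of the post's front face; its -x axis points from the post towards the robot's side, in the direction of the hook.
- hook_root (a point): Where the hook leaves the post's front face, 276 mm above the counter. The hook is a straight round steel rod 8 mm thick, sloping upwards by 30 degrees from here to hook_tip.
- hook_tip (a point): Free end of the hook (rounded), 46 mm out from the post's face (along the stand's -x) and 303 mm above the counter.
- caddy_well (a point): Floor centre of the empty well of the topping caddy, 5 mm above the counter. Caddy: fixed dark steel tray 236 x 84 x 30 mm, three wells in line, each 72 x 74 mm inside, 25 mm deep, walls 5 mm; the empty one is at the end farther ahead of the robot. Site x along the caddy to that end, z up.
- pot: Lidded steel topping pot standing in the narrow tray at the start, 58 mm across (lid 60 mm), 58 mm high, with a 4 mm high button on the lid, 0.16 kg. Origin: centre of its underside.
- pot_b: Bystander: a pot just like it, in the caddy's middle well.
- pot_c: Bystander: a pot just like it, in the caddy's nearer end well.
- cup: Bystander: white coffee mug, 76 mm across, 95 mm high, beyond the trays. Origin: centre of its underside.
- syrup: Bystander: amber syrup bottle, 64 mm across, 170 mm high, beyond the screen and the trays. Origin: centre of its underside.
Mind the look-alikes: they are no part of the job. What is shaped like the long1 but black or purple is not meant.

How it is judged:
By the outcome, as a careful person would: the job done as asked, in the order asked, and still so for the second after the job is handed in, with the robot touching nothing.
Of long1, long2, long3, short1, short2, short3 only 4 to 6 are there at a start; the rules pass over those that are not, and their reading is None.
At some moment in a run one of long1, long2, long3, short1, short2, short3 may be knocked a few centimetres aside while the robot is not near it.
Once in a run the grip may slacken for a moment while it holds something.
It also fails if it takes over 210 s, if anything falls off the work surface, if the arm or the gripper's body presses on something with over 40 N, if the wrist force passes 120 N, or if a joint passes its speed limit or range.

## Robot

A 6-joint arm with a two-finger parallel gripper is mounted at the origin on the work surface. World frame = base frame: x ahead of the robot, y to its left, z up, the work surface at z = 0. Lengths are in m, angles in rad, forces in N, time in s.
With the tool pointing down it reaches from about 0.225 to 0.875 m from the base axis. Payload 3.4 kg.
Tool frame: the origin (TCP) lies on the mounting face of the last link; the fingertips stand 173 mm ahead of it and the grasp point (between the pads) lies 155 mm ahead of it; z points along the fingers, y is the line along which they close (so a half turn about z gives the same grasp; the last joint's range is limited). The gripper opens to 85 mm and grips with 20 to 120 N. Pads are 22 mm wide; open, the fingers measure 114 mm over their backs; the gripper's body (76 mm by 85 mm) begins 54 mm behind the grasp point. The pads swing forward as they close: fully open they stand 13 mm farther back than shut.
Start: joints at [1.162, 0.276, 1.505, -0, 1.361, -0.121], TCP at [0.163, 0.551, 0.405] pointing down, gripper open.
Joint ranges: [-2.89, 2.89], [-0.75, 2.08], [0.22, 2.7], [-1.18, 4.32], [0.11, 2.71], [-2.7, 2.7]. Speed limits (rad/s): [2.57, 2.57, 3.14, 3.14, 3.14, 3.14].

## Interface

Orientations are given as a unit quaternion [w, x, y, z].
In Python, from rig import manip gives the robot as it stands.
- The arm moves only by the tool carry_out, never from a script. Its arguments are lists of equal length, an entry for each row: "linear": the shift along the world's x, y, z each as a share of 500 mm, from -1 to 1, a list of three; "angular": the turn, a rotation vector about the world's x, y, z each as a share of 0.08 rad, from -1 to 1, a list of three; "hand": the opening, from 0 (shut) to 1 (fully open). In form: {"linear": [[x, y, z], ...], "angular": [[rx, ry, rz], ...], "hand": [hand, ...]}. A call has 1 to 8 rows; each row shifts and turns the commanded pose from where the row before left it; what a row does not reach is not made up. A row lasts 1/12 s, in which the tool goes at most 41.7 mm and 7.16 degrees, less where a joint would pass 70% of its speed; a pose out of reach is approached as far as the arm can. A call with a number of a shift or a turn outside -1 to 1 is refused whole. A call with a gripper value outside its range is refused whole. The fingers move at their own pace and stop on an object; "force" is the grip in N (left out, the last holds). Time passes only in rows, so rows that do not move let the fingers close. It gives the time, the measured TCP pose, the force, the opening and the grip force at its end, in the units of the state.
- manip.get_state(): the state, without advancing time (a new reading comes with each control period).
- manip.get_image(name): name is "scene" or "side" or "wrist"; returns the picture (480x640x3 uint8, red, green, blue); there is no depth.
- manip.camera_params(name): a dict with "fx", "fy", "cx", "cy" (pixels), "k1" (the pictures are not rectified: a ray, as slopes to the right and down, at radius r is drawn at 1 + k1 r^2 times it, then the intrinsics apply), "view" (4x4, takes a point from world to camera coordinates); the wrist camera has in their place "hand_eye" (4x4, takes a point from camera to tool coordinates, whose origin is the TCP and whose axes are the flange's). Camera axes: x right, y down, z forward; pixel columns grow to the right and rows downward; lengths in m; the calibration is good to about 2 mm. A picture is of the moment at which its call begins: read the wrist's pose just before it. camera_params takes no time and is no camera call.
- manip.sign_off(): hands the job in; it is judged then, once.
The state is a dict: "clock": time; "qpos": joint angles; "qd": joint speeds; "effort": joint torques, N m; "position": TCP position; "ee_rot": TCP orientation; "contact_force": force on the tool from outside, world axes, zero at the start; "moment": the same for the moment, N m; "width": finger opening in m; "gripper_force": force on a finger pad.
Only numpy, scipy, OpenCV 4.12 (cv2) and the standard library are available. Lean on these libraries where they do the work, as an engineer would, in place of code of your own. Each camera call takes 0.05 s, during which the arm holds its last target. There are 200 camera calls.

## Working session

There is one attempt and no reset: what is moved stays moved. The work goes in short steps, Python scripts to look and compute and a tool call to move; the robot and the scene stay as the last step left them, time stands still between calls to the robot, and variables do not carry over. Pictures are saved under pics/ and viewed, at most 14 in all, crops included, and the job is handed in when it is done.

Besides the shell and the picture viewer there is one more tool, called after "Emit:" as a command line: name --argument value ..., lists and objects as JSON in quotes. carry_out: Moves the arm, as the interface text tells. Its arguments: {"type":"object","properties":{"linear":{"type":"array"},"angular":{"type":"array"},"hand":{"type":"array"},"force":{"type":"number"}},"required":["linear","angular","hand"]}

```bash
ls; mkdir -p pics
cat > h.py <<'E'
import numpy as np, cv2
from scipy.spatial.transform import Rotation as R
from rig import manip
def T_tool(s):
    T=np.eye(4); q=s["ee_rot"]; T[:3,:3]=R.from_quat([q[1],q[2],q[3],q[0]]).as_matrix(); T[:3,3]=s["position"]; return T
def grab(name,fn=None):
    s=manip.get_state(); im=np.array(manip.get_image(name)); p=manip.camera_params(name)
    C=T_tool(s)@np.array(p["hand_eye"]) if "hand_eye" in p else np.linalg.inv(np.array(p["view"]))
    if fn: cv2.imwrite(fn,im[:,:,::-1]); np.savez(fn[:-4],C=C,k=[p[k] for k in("fx","fy","cx","cy","k1")])
    return im,C,p
def cam(fn):
    d=np.load(fn+".npz"); return d["C"],d["k"]
def ray(c,uv):
    C,(fx,fy,cx,cy,k1)=c; K=np.array([[fx,0,cx],[0,fy,cy],[0,0,1]])
    x,y=(uv[0]-cx)/fx,(uv[1]-cy)/fy; rd=np.hypot(x,y); r=rd
    for _ in range(30): r=rd/(1+k1*r*r)
    f=r/rd if rd>0 else 1
    d=C[:3,:3]@np.array([x*f,y*f,1]); return C[:3,3],d/np.linalg.norm(d)
def onz(c,uv,z):
    o,d=ray(c,uv); return o+d*(z-o[2])/d[2]
def tri(c1,u1,c2,u2):
    o1,d1=ray(c1,u1);o2,d2=ray(c2,u2)
    t=np.linalg.lstsq(np.c_[d1,-d2],o2-o1,rcond=None)[0]
    a,b=o1+d1*t[0],o2+d2*t[1]; return (a+b)/2,np.linalg.norm(a-b)
def proj(c,P):
    C,(fx,fy,cx,cy,k1)=c; p=np.linalg.inv(C)@np.r_[P,1]; x,y=p[:2]/p[2]; f=1+k1*(x*x+y*y)
    return np.array([cx+fx*x*f,cy+fy*y*f])
E
python3 - <<'E'
from h import *
np.set_printoptions(precision=3,suppress=True)
for n in("scene","side","wrist"):
    im,C,p=grab(n,f"pics/{n}0.png"); print(n,C[:3,3],C[:3,2],{k:p[k] for k in("fx","fy","cx","cy","k1")})
print(manip.get_state())
E
```

```text
pics
scene [1.363 0.116 1.137] [-0.659 -0.078 -0.748] {'fx': 503.28142367446867, 'fy': 503.28142367446867, 'cx': 316.26752128129965, 'cy': 238.6789155361591, 'k1': -0.11784489607823331}
side [-0.077 -0.824  0.966] [ 0.482  0.646 -0.592] {'fx': 561.334120277203, 'fy': 561.334120277203, 'cx': 304.60238219443596, 'cy': 227.64360773246344, 'k1': -0.08767202801101662}
wrist [0.085 0.575 0.373] [ 0.309 -0.092 -0.947] {'fx': 343.5923505609492, 'fy': 343.5923505609492, 'cx': 314.34510692777286, 'cy': 233.15829746937834, 'k1': -0.04749180071342784}
{'clock': 0.15, 'qpos': array([ 1.162,  0.276,  1.506,  0.   ,  1.361, -0.121]), 'qd': array([ 0.001, -0.002, -0.004,  0.001,  0.   ,  0.   ]), 'effort': array([  0.001, -41.715, -24.603,  -0.   ,   0.008,   0.   ]), 'position': array([0.163, 0.551, 0.404]), 'ee_rot': array([-0.   ,  0.143,  0.99 , -0.001]), 'contact_force': array([ 0.855, -0.225,  0.507]), 'moment': array([-0.041, -0.011, -0.006]), 'gripper_force': 0.0, 'width': 0.08513682858510492}
```

View pics/scene0.png

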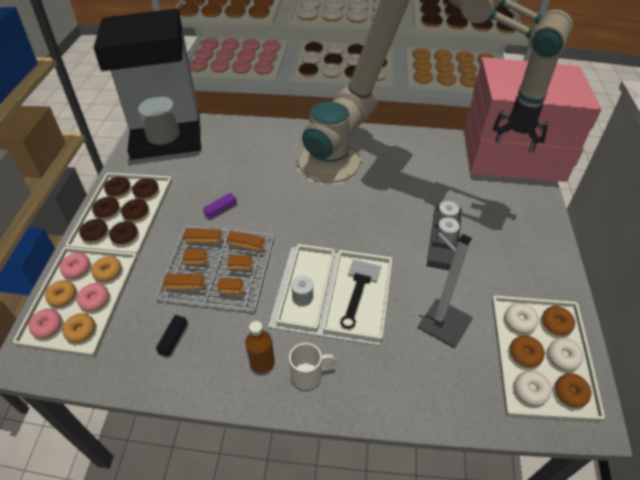

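View pics/side0.png

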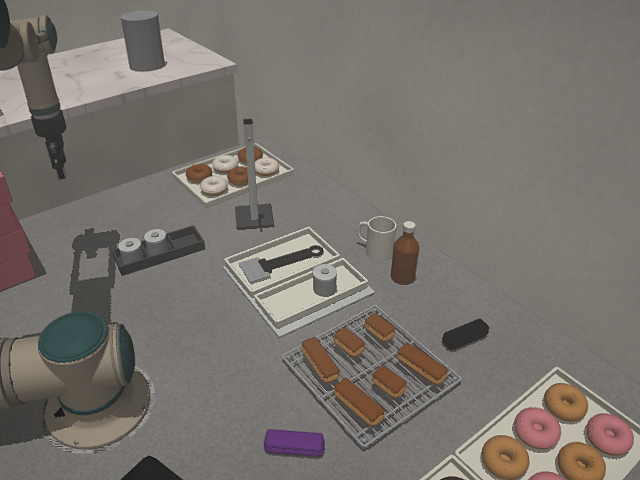

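Scene view: six brown bars on the screen, with long ones at (203,237), (247,241), (184,283) and short ones at (195,257), (240,263), (231,287). The pot is at (303,290) in the narrow tray and the scraper at (358,295) in the wide tray, eye at (348,322). The stand is at (446,322), top (463,240). The caddy's empty well is at (440,250).

Look-alikes:
- The purple bar at (220,206) and black bar at (172,335) are shaped like a long bar.
- The caddy pots at (449,209) and (449,226) look like the pot.
- The doughnuts in the other trays are no part of the job.

I choose the brown bars on the screen and the pot in the tray.

Run:
```python
from h import *
np.set_printoptions(precision=3,suppress=True)
s=cam("pics/scene0"); d=cam("pics/side0")
for n,a,b in [("pot lid",(303,281),(324,270)),("eye",(348,322),(316,252)),("hooktop",(463,238),(248,121)),("blade",(366,268),(254,268)),("syrup cap",(257,327),(409,227)),("cup",(306,352),(380,222)),
  ("barL1",(203,235),(319,358)),("barL2",(247,240),(357,401)),("S1",(195,256),(348,340)),("S2",(240,262),(388,380)),("L3",(184,281),(421,362)),("S3",(231,286),(0,0)),("potb",(449,224),(154,235))]:
    P=tri(s,a,d,b); print(n,P[0],P[1],"onz.03",onz(s,a,.05))
for n,uv in [("trayN near L",(301,247)),("mid near",(337,250)),("W near R",(391,256)),("W far R",(383,337)),("N far L",(274,325)),("caddy far",(437,266)),("caddy farR",(452,268))]: print(n,onz(s,uv,.03))
```

```text
pot lid [ 0.581 -0.015  0.075] 0.007848131349719711 onz.03 [ 0.559 -0.015  0.05 ]
eye [0.656 0.111 0.015] 0.007501389352917485 onz.03 [0.675 0.114 0.05 ]
hooktop [0.612 0.348 0.324] 0.004001107664939739 onz.03 [0.356 0.428 0.05 ]
blade [0.48  0.148 0.024] 0.009530562609665144 onz.03 [0.497 0.151 0.05 ]
syrup cap [ 0.783 -0.092  0.16 ] 0.007714610979298921 onz.03 [ 0.715 -0.112  0.05 ]
cup [0.801 0.022 0.102] 0.004826345378392343 onz.03 [0.771 0.019 0.05 ]
barL1 [ 0.42  -0.28   0.086] 0.09560994965763617 onz.03 [ 0.426 -0.328  0.05 ]
barL2 [ 0.417 -0.258 -0.01 ] 0.11433855773033004 onz.03 [ 0.431 -0.195  0.05 ]
S1 [ 0.5   -0.279  0.087] 0.0990352441545567 onz.03 [ 0.506 -0.33   0.05 ]
S2 [ 0.504 -0.261 -0.006] 0.11295325903059242 onz.03 [ 0.513 -0.198  0.05 ]
L3 [ 0.588 -0.343  0.037] 0.002795117950171307 onz.03 [ 0.596 -0.337  0.05 ]
S3 [ 0.425 -0.021  0.55 ] 0.8832411425271116 onz.03 [ 0.597 -0.205  0.05 ]
potb [0.317 0.386 0.061] 0.004574566470874188 onz.03 [0.303 0.39  0.05 ]
trayN near L [ 0.424 -0.039  0.03 ]
mid near [0.424 0.065 0.03 ]
W near R [0.43  0.221 0.03 ]
W far R [0.698 0.205 0.03 ]
N far L [ 0.692 -0.074  0.03 ]
caddy far [0.452 0.351 0.03 ]
caddy farR [0.455 0.393 0.03 ]
```

Emit:
carry_out --linear '[[0.041,-0.069,0.0],[0.041,-0.069,0.0],[0.041,-0.069,0.0],[0.041,-0.069,0.0],[0.041,-0.069,0.0],[0.041,-0.069,0.0],[0.041,-0.069,0.0]]' --angular '[[0,0,0.257],[0,0,0.257],[0,0,0.257],[0,0,0.257],[0,0,0.257],[0,0,0.257],[0,0,0.257]]' --hand '[1,1,1,1,1,1,1]'

```text
clock: 0.73
position: [0.307, 0.3081, 0.4046]
ee_rot: [0.0, 0.071, 0.997, 0.0]
contact_force: [0.1, 0.0, 1.1]
width: 0.0856
gripper_force: 0.0
```

Emit:
carry_out --linear '[[0.041,-0.069,0.0],[0.041,-0.069,0.0],[0.041,-0.069,0.0],[0.041,-0.069,0.0],[0.041,-0.069,0.0],[0.041,-0.069,0.0],[0.041,-0.069,0.0],[0,0,0]]' --angular '[[0,0,0.257],[0,0,0.257],[0,0,0.257],[0,0,0.257],[0,0,0.257],[0,0,0.257],[0,0,0.257],[0,0,0]]' --hand '[1,1,1,1,1,1,1,1]'

```text
clock: 1.4
position: [0.4537, 0.063, 0.4046]
ee_rot: [0.002, 0.003, 1.0, -0.002]
contact_force: [-0.1, -0.1, 0.5]
width: 0.0856
gripper_force: 0.0
```

Run:
```python
from h import *
np.set_printoptions(precision=3,suppress=True)
im,C,p=grab("wrist","pics/w1.png"); grab("scene","pics/scene1.png");grab("side","pics/side1.png")
s=manip.get_state(); print(s["position"],s["ee_rot"],s["qpos"],C)
```

```text
[0.45  0.068 0.404] [-0.001  0.001  1.     0.   ] [-0.003  0.094  1.741  0.001  1.308 -1.572] [[ 0.007  0.945  0.326  0.372]
 [ 1.    -0.006 -0.006  0.064]
 [-0.004  0.326 -0.945  0.374]
 [ 0.     0.     0.     1.   ]]
```

View pics/w1.png

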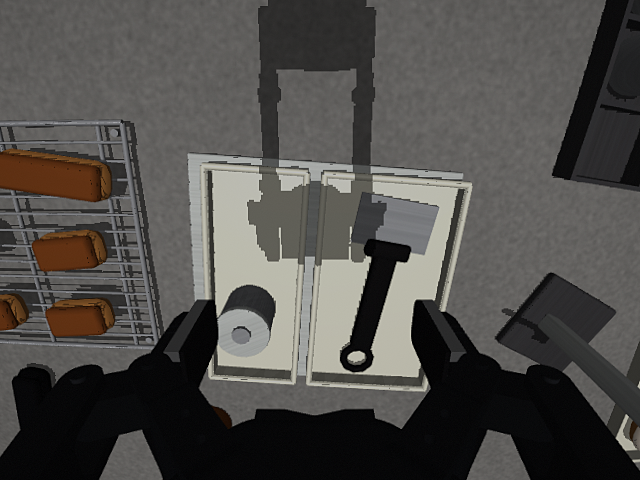

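Wrist view: pot lid button at (241,335), scraper eye at (356,357) with its handle up to (388,248), stand base corner near (555,310), caddy corner at (590,180). The trays are a narrow one at left and a wide one at right. A second viewpoint gives heights.

Emit:
carry_out --linear '[[-0.03,0.06,0.0],[-0.03,0.06,0.0],[-0.03,0.06,0.0],[-0.03,0.06,0.0],[-0.03,0.06,0.0],[0,0,0],[0,0,0]]' --angular '[[0,0,0],[0,0,0],[0,0,0],[0,0,0],[0,0,0],[0,0,0],[0,0,0]]' --hand '[1,1,1,1,1,1,1]'

```text
clock: 2.13
position: [0.373, 0.2205, 0.4048]
ee_rot: [-0.0, -0.003, 1.0, 0.0]
contact_force: [-0.2, -0.4, -0.5]
width: 0.0853
gripper_force: 0.0
```

Run:
```python
from h import *
grab("wrist","pics/w2.png")
```

```text
(no output)
```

View pics/w2.png

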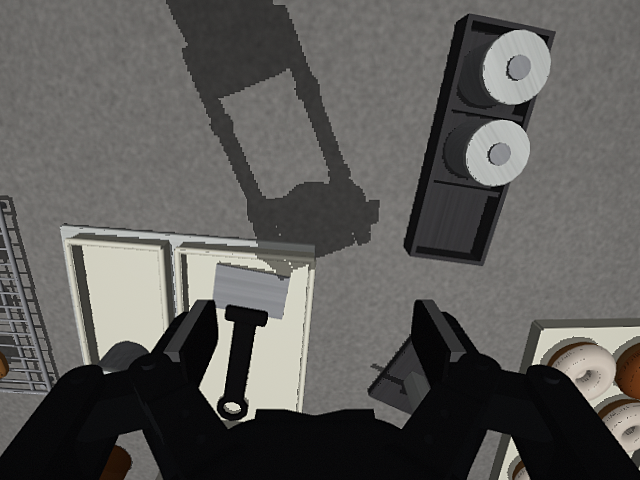

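Run:
```python
from h import *
np.set_printoptions(precision=4,suppress=True)
a=cam("pics/w1"); b=cam("pics/w2"); sc=cam("pics/scene0"); sd=cam("pics/side0")
print("eye",tri(a,(356,357),b,(233,408)),onz(a,(356,357),.021),onz(b,(233,408),.021))
print("shoulder",tri(a,(388,250),b,(246,316)),onz(a,(388,250),.025),onz(b,(246,316),.025))
print("hooktip",tri(a,(505,311),b,(374,366)))
print("button",tri(a,(241,335),sc,(303,281)),tri(a,(241,335),sd,(324,268)),onz(a,(241,335),.075))
for u in [(470,15),(553,33),(408,252),(483,263)]: print("caddy rim",onz(b,u,.03))
for u in [(518,67),(499,153)]: print("caddy pots",onz(b,u,.067))
print("tray corners w1")
for u in [(204,165),(308,172),(320,172),(471,184),(427,388),(308,385),(295,382),(211,379)]: print(onz(a,u,.032))
for fn in("w1","w2"):
    im=cv2.imread(f"pics/{fn}.png")
A=cv2.imread("pics/w1.png")[260:380,470:630]; B=cv2.imread("pics/w2.png")[330:430,340:500]
S=cv2.imread("pics/side1.png")[100:240,200:300]
cv2.imwrite("pics/hk.png",np.hstack([cv2.resize(x,(380,400),interpolation=cv2.INTER_CUBIC) if i<2 else x for i,x in enumerate([A,B])]))
```

```text
eye (array([0.6596, 0.113 , 0.0193]), np.float64(0.0016710375659214605)) [0.6572 0.1123 0.021 ] [0.659  0.1136 0.021 ]
shoulder (array([0.5114, 0.1417, 0.0271]), np.float64(0.0007662953703068389)) [0.5119 0.1419 0.025 ] [0.5131 0.1413 0.025 ]
hooktip (array([0.6059, 0.3022, 0.0004]), np.float64(0.0006689572388161208))
button (array([ 0.5817, -0.0125,  0.0803]), np.float64(0.0016502944825421324)) (array([ 0.5856, -0.0146,  0.0762]), np.float64(0.0015703949826924935)) [ 0.5855 -0.0148  0.075 ]
caddy rim [0.2015 0.359  0.03  ]
caddy rim [0.2132 0.4387 0.03  ]
caddy rim [0.4292 0.3227 0.03  ]
caddy rim [0.442  0.4077 0.03  ]
caddy pots [0.2485 0.3898 0.067 ]
caddy pots [0.3194 0.3849 0.067 ]
tray corners w1
[ 0.4173 -0.0475  0.032 ]
[0.4252 0.0557 0.032 ]
[0.4253 0.0676 0.032 ]
[0.4378 0.2204 0.032 ]
[0.6978 0.2027 0.032 ]
[0.6911 0.0521 0.032 ]
[0.6863 0.0359 0.032 ]
[ 0.6821 -0.0694  0.032 ]
```

View pics/hk.png

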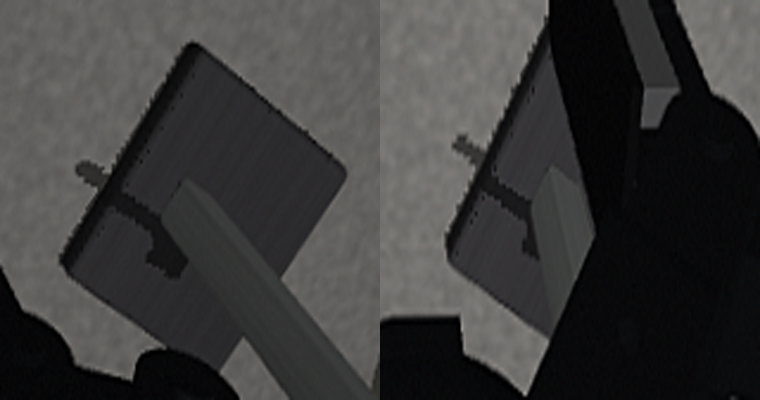

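The crop shows the stand base corners at about (496,339), (551,273), (616,312) in w1. What I took for the hook is only its shadow; the hook itself must be seen from elsewhere.

Run:
```python
from h import *
np.set_printoptions(precision=4,suppress=True)
a=cam("pics/w1")
P=[onz(a,u,.012) for u in [(496.1,338.6),(551.3,272.9),(616.1,311.6)]]
for p in P: print(p)
print("centre",(P[0]+P[2])/2, "edges",P[1]-P[0],np.linalg.norm(P[1]-P[0]),P[2]-P[1],np.linalg.norm(P[2]-P[1]))
A=cv2.imread("pics/side1.png")[105:245,200:300]; B=cv2.imread("pics/scene1.png")[225:350,410:500]
cv2.imwrite("pics/hk2.png",np.hstack([cv2.resize(x,(380,540),interpolation=cv2.INTER_CUBIC) for x in (A,B)]))
```

```text
[0.6392 0.291  0.012 ]
[0.5479 0.3423 0.012 ]
[0.6034 0.4417 0.012 ]
centre [0.6213 0.3664 0.012 ] edges [-0.0913  0.0513  0.    ] 0.10473362561664672 [0.0555 0.0994 0.    ] 0.11383074705456091
```

View pics/hk2.png

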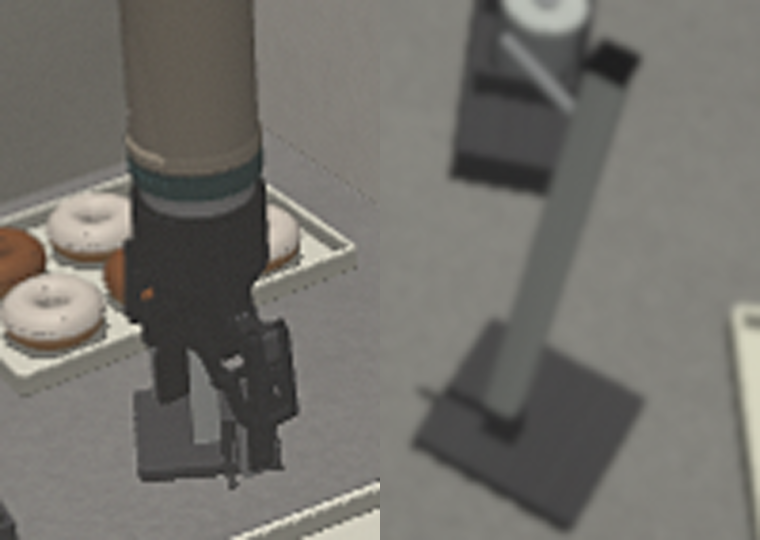

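Run:
```python
from h import *
np.set_printoptions(precision=4,suppress=True)
sc=cam("pics/scene0"); sd=cam("pics/side0")
print("tip",onz(sc,(439.6,233.3),.303),"root",onz(sc,(456.2,250),.276))
# predicted in side
for u,z in (((439.6,233.3),.303),((456.2,250),.276)): print(proj(sd,onz(sc,u,z)))
A=cv2.imread("pics/side0.png")[110:180,215:285]
B=cv2.imread("pics/scene0.png")[215:285,415:485]
cv2.imwrite("pics/hk3.png",np.hstack([cv2.resize(x,(400,400),interpolation=cv2.INTER_CUBIC) for x in(A,B)]))
```

```text
tip [0.5816 0.3035 0.303 ] root [0.6036 0.3448 0.276 ]
[247.0105 137.2102]
[246.4283 138.3318]
```

View pics/hk3.png

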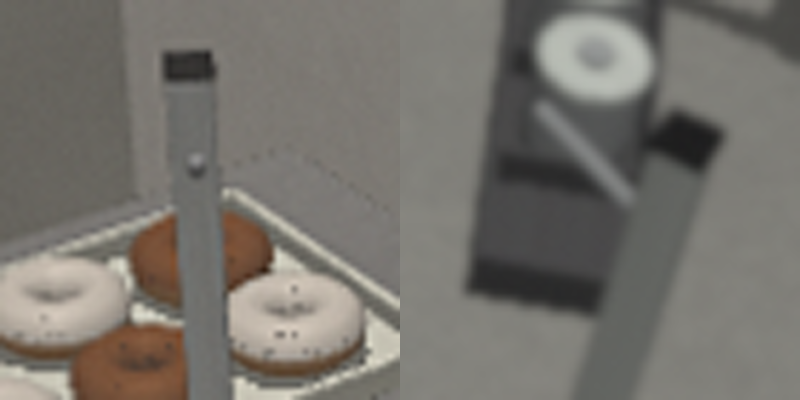

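Hook from scene and side views: tip about (0.583, 0.302, 0.303), root about (0.604, 0.345, 0.276). Horizontal length is 47 mm, as the text says, and it points about 242°. Next I go above the pot.

Emit:
carry_out --linear '[[0.052,-0.058,0.0],[0.052,-0.058,0.0],[0.052,-0.058,0.0],[0.052,-0.058,0.0],[0.052,-0.058,0.0],[0.052,-0.058,0.0],[0.052,-0.058,0.0],[0.052,-0.058,0.0]]' --angular '[[0,0,-0.229],[0,0,-0.229],[0,0,-0.229],[0,0,-0.229],[0,0,-0.229],[0,0,-0.229],[0,0,-0.229],[0,0,-0.229]]' --hand '[1,1,1,1,1,1,1,1]'

```text
clock: 2.85
position: [0.584, -0.0165, 0.4046]
ee_rot: [-0.0, 0.075, 0.997, -0.0]
contact_force: [1.1, 1.4, -0.0]
width: 0.0853
gripper_force: 0.0
```

Emit:
carry_out --linear '[[0,0,-0.07],[0,0,-0.07],[0,0,-0.07],[0,0,0],[0,0,0],[0,0,0]]' --angular '[[0,0,0],[0,0,0],[0,0,0],[0,0,0],[0,0,0],[0,0,0]]' --hand '[1,1,1,1,1,1]'

```text
clock: 3.35
position: [0.584, -0.0142, 0.3014]
ee_rot: [0.001, 0.073, 0.997, -0.0]
contact_force: [0.0, 1.3, 0.3]
width: 0.0856
gripper_force: 0.0
```

```bash
cat >> h.py <<'E'
def yawdeg(s): x=T_tool(s)[:3,0]; return np.degrees(np.arctan2(x[1],x[0]))
E
python3 - <<'E'
from h import *
np.set_printoptions(precision=4,suppress=True)
im,C,p=grab("wrist","pics/w3.png"); s=manip.get_state(); print(s["position"],yawdeg(s))
print("expected button px",proj(cam("pics/w3"),np.array([.5836,-.0136,.075])))
g=cv2.cvtColor(im,cv2.COLOR_RGB2GRAY)
E
```

```text
[ 0.5842 -0.0141  0.3022] 171.59014539654342
expected button px [314.7189 255.0414]
```

View pics/w3.png

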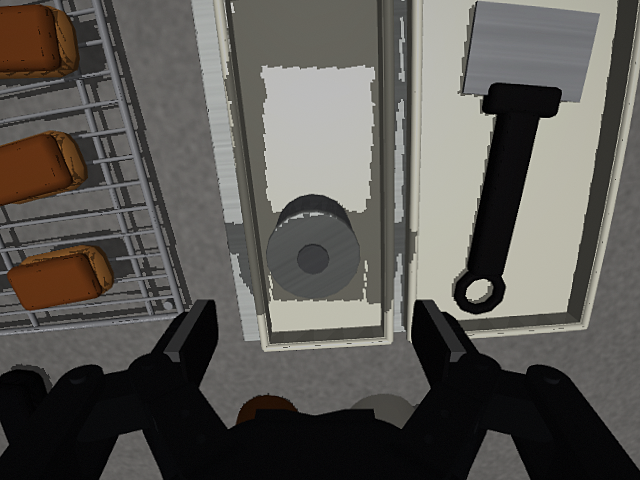

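The pot's lid button is at (313,258), 3 px from prediction. The scraper eye is at (479,291). This is the right pot, alone in the narrow tray, so I grasp it.

Emit:
carry_out --linear '[[0.002,0,-0.063],[0,0,-0.063],[0,0,-0.062],[0,0,0],[0,0,0]]' --angular '[[0,0,0],[0,0,0],[0,0,0],[0,0,0],[0,0,0]]' --hand '[1,1,1,1,1]'

```text
clock: 3.82
position: [0.5846, -0.0136, 0.2067]
ee_rot: [0.0, 0.073, 0.997, -0.0]
contact_force: [-0.0, -0.2, -0.1]
width: 0.0853
gripper_force: 0.0
```

Emit:
carry_out --linear '[[0,0,0],[0,0,0],[0,0,0],[0,0,0],[0,0,0],[0,0,0],[0,0,0],[0,0,0]]' --angular '[[0,0,0],[0,0,0],[0,0,0],[0,0,0],[0,0,0],[0,0,0],[0,0,0],[0,0,0]]' --hand '[0.5,0.5,0.5,0.5,0.5,0.5,0.5,0.5]' --force 50

```text
clock: 4.48
position: [0.5856, -0.0139, 0.2089]
ee_rot: [0.003, 0.073, 0.997, -0.0]
contact_force: [-0.5, -0.8, 6.9]
width: 0.0569
gripper_force: 53.4
```

Emit:
carry_out --linear '[[0,0,0.04],[0,0,0.07],[0,0,0.07],[0,0,0.06],[0,0,0]]' --angular '[[0,0,0],[0,0,0],[0,0,0],[0,0,0],[0,0,0]]' --hand '[0.5,0.5,0.5,0.5,0.5]'

```text
clock: 4.9
position: [0.5863, -0.0138, 0.3339]
ee_rot: [0.008, 0.073, 0.997, -0.0]
contact_force: [1.2, -0.4, -1.1]
width: 0.0569
gripper_force: 54.0
```

Emit:
carry_out --linear '[[-0.034,0.07,0],[-0.034,0.07,0],[-0.034,0.07,0],[-0.034,0.07,0],[-0.034,0.07,0],[-0.034,0.07,0],[-0.034,0.07,0],[-0.034,0.07,0]]' --angular '[[0,0,0],[0,0,0],[0,0,0],[0,0,0],[0,0,0],[0,0,0],[0,0,0],[0,0,0]]' --hand '[0.5,0.5,0.5,0.5,0.5,0.5,0.5,0.5]'

```text
clock: 5.57
position: [0.4468, 0.2677, 0.3263]
ee_rot: [0.0, 0.073, 0.997, 0.0]
contact_force: [0.7, -1.1, -1.8]
width: 0.0568
gripper_force: 54.2
```

Emit:
carry_out --linear '[[-0.034,0.07,0],[-0.034,0.07,0],[-0.034,0.07,0],[0,0,0],[0,0,0]]' --angular '[[0,0,0],[0,0,0],[0,0,0],[0,0,0],[0,0,0]]' --hand '[0.5,0.5,0.5,0.5,0.5]'

```text
clock: 5.98
position: [0.3958, 0.373, 0.326]
ee_rot: [0.0, 0.071, 0.997, 0.0]
contact_force: [-0.1, -0.7, -2.1]
width: 0.0568
gripper_force: 54.5
```

Run:
```python
from h import *
np.set_printoptions(precision=4,suppress=True)
im,C,p=grab("wrist","pics/w4.png"); s=manip.get_state(); print(s["position"],yawdeg(s),s["width"],s["qpos"])
```

```text
[0.3965 0.3718 0.3259] 171.7467983534332 0.05689401602193922 [ 0.6254  0.2857  1.6972 -0.0007  1.1586 -0.801 ]
```

View pics/w4.png

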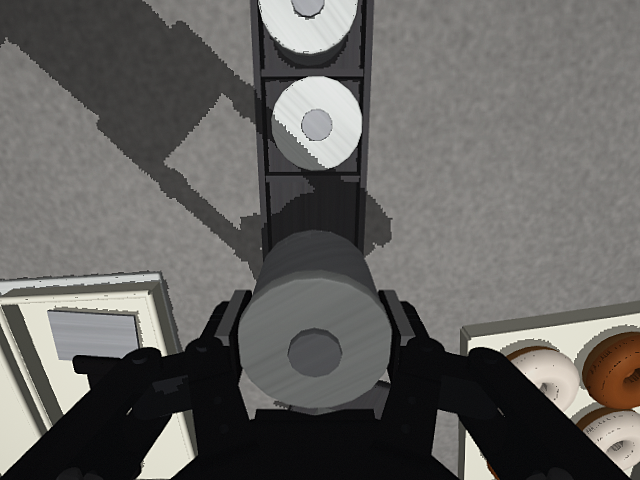

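The empty well lies straight below the carried pot. Its divider is at row ~174, the other divider at row ~75, and the caddy rims are at columns ~257 and ~367.

Run:
```python
from h import *
np.set_printoptions(precision=4,suppress=True)
c=cam("pics/w4")
a,b=onz(c,(313,174),.03),onz(c,(313,76),.03); print(a,b,np.linalg.norm(a-b))
l,r=onz(c,(257,174),.03),onz(c,(368,174),.03); print(l,r,np.linalg.norm(l-r))
l2,r2=onz(c,(252,60),.03),onz(c,(373,60),.03); print(l2,r2,np.linalg.norm(l2-r2))
ax=(l+r)/2-(l2+r2)/2; ax/=np.linalg.norm(ax); print("axis",np.degrees(np.arctan2(ax[1],ax[0])))
print("well",(l+r)/2+.0385*ax)
print("pot_b",onz(c,(317,125),.067),"held button",onz(c,(314,352),.193))
```

```text
[0.3564 0.3782 0.03  ] [0.287  0.3883 0.03  ] 0.07003780587456217
[0.3501 0.3354 0.03  ] [0.3624 0.4203 0.03  ] 0.08580333375861754
[0.2703 0.3472 0.03  ] [0.2825 0.4317 0.03  ] 0.08530323375695957
axis -8.298216905505978
well [0.3943 0.3723 0.03  ]
pot_b [0.3199 0.3862 0.067 ] held button [0.3939 0.3735 0.193 ]
```

Emit:
carry_out --linear '[[0,0,-0.07],[0,0,-0.07],[0,0,-0.05],[0,0,-0.02],[0,0,-0.02],[0,0,-0.01],[0,0,-0.005],[0,0,0]]' --angular '[[0,0,0],[0,0,0],[0,0,0],[0,0,0],[0,0,0],[0,0,0],[0,0,0],[0,0,0]]' --hand '[0.5,0.5,0.5,0.5,0.5,0.5,0.5,0.5]'

```text
clock: 6.7
position: [0.3978, 0.3714, 0.2038]
ee_rot: [0.001, 0.073, 0.997, 0.0]
contact_force: [-0.5, 0.3, -2.5]
width: 0.0568
gripper_force: 54.5
```

Emit:
carry_out --linear '[[0,0,-0.003],[0,0,-0.002],[0,0,0],[0,0,0]]' --angular '[[0,0,0],[0,0,0],[0,0,0],[0,0,0]]' --hand '[0.5,0.5,0.5,0.5]'

```text
clock: 7.03
position: [0.3972, 0.3715, 0.2012]
ee_rot: [0.0, 0.073, 0.997, 0.0]
contact_force: [0.4, 0.1, -1.3]
width: 0.0567
gripper_force: 54.5
```

Emit:
carry_out --linear '[[0,0,0],[0,0,0],[0,0,0],[0,0,0],[0,0,0],[0,0,0]]' --angular '[[0,0,0],[0,0,0],[0,0,0],[0,0,0],[0,0,0],[0,0,0]]' --hand '[1,1,1,1,1,1]'

```text
clock: 7.53
position: [0.3972, 0.3714, 0.2008]
ee_rot: [0.0, 0.073, 0.997, 0.0]
contact_force: [-0.2, 0.5, -0.3]
width: 0.0853
gripper_force: 0.0
```

Emit:
carry_out --linear '[[0,0,0.06],[0,0,0.08],[0,0,0.08],[0,0,0.08],[0,0,0.08],[0,0,0],[0,0,0]]' --angular '[[0,0,0],[0,0,0],[0,0,0],[0,0,0],[0,0,0],[0,0,0],[0,0,0]]' --hand '[1,1,1,1,1,1,1]'

```text
clock: 8.12
position: [0.3976, 0.3717, 0.3937]
ee_rot: [0.003, 0.073, 0.997, 0.002]
contact_force: [-0.7, 0.2, -0.7]
width: 0.0853
gripper_force: 0.0
```

Run:
```python
from h import *
np.set_printoptions(precision=4,suppress=True)
im,C,p=grab("wrist","pics/w5.png"); s=manip.get_state(); print(s["position"],s["ee_rot"],s["width"],s["qpos"])
c=cam("pics/w5")
print(proj(c,np.array([.398,.371,.067])))
g=cv2.GaussianBlur(cv2.cvtColor(im,cv2.COLOR_RGB2GRAY),(5,5),0)
print(cv2.HoughCircles(g,cv2.HOUGH_GRADIENT,1,40,param1=120,param2=25,minRadius=25,maxRadius=60))
# scraper points from earlier views
a,b,d=cam("pics/w1"),cam("pics/w2"),cam("pics/w3")
for n,u,v in(("eye",(356,357),(479,291)),("sh",(388,250),(522,101))): print(n,tri(a,u,d,v))
```

```text
[0.3971 0.3713 0.3913] [0.0006 0.0732 0.9973 0.0005] 0.0851654437172977 [ 0.6238  0.2363  1.5945  0.      1.3093 -0.8005]
[311.4449 212.0654]
[[[315.5 117.5  35.8]
  [312.5 209.5  32. ]
  [584.5 335.5  41.6]
  [506.5 352.5  43.6]
  [306.5  22.5  39.4]
  [143.5 301.5  42.7]]]
eye (array([0.6576, 0.1125, 0.021 ]), np.float64(0.0006709881596232767))
sh (array([0.5133, 0.1427, 0.0212]), np.float64(0.00036773720276812286))
```

The pot stands upright in the well; its lid is where predicted for a top at z = 0.067. The scraper eye is at (0.658, 0.1125, 0.021) and the shoulder 147 mm back (148 expected), so I go to the handle.

Emit:
carry_out --linear '[[0,-0.07,0],[0,-0.07,0],[0,-0.07,0],[0,-0.07,0],[0.066,-0.035,0],[0.066,-0.035,0],[0.066,-0.035,0],[0.066,-0.035,0]]' --angular '[[0,0,-0.1],[0,0,-0.1],[0,0,-0.1],[0,0,-0.1],[0,0,-0.1],[0,0,-0.1],[0,0,-0.1],[0,0,-0.06]]' --hand '[0.55,0.55,0.55,0.55,0.55,0.55,0.55,0.55]'

```text
clock: 8.83
position: [0.5298, 0.16, 0.3884]
ee_rot: [-0.002, 0.104, 0.995, -0.0]
contact_force: [-0.2, 0.3, 0.6]
width: 0.0468
gripper_force: 0.0
```

Emit:
carry_out --linear '[[0.066,-0.035,0],[0.066,-0.035,0],[0,0,-0.07],[0,0,-0.07],[0,0,-0.06],[0,0,0],[0,0,0],[0,0,0]]' --angular '[[0,0,0],[0,0,0],[0,0,0],[0,0,0],[0,0,0],[0,0,0],[0,0,0],[0,0,0]]' --hand '[0.55,0.55,0.55,0.55,0.55,0.55,0.55,0.55]'

```text
clock: 9.5
position: [0.5956, 0.1265, 0.2911]
ee_rot: [0.0, 0.103, 0.995, 0.0]
contact_force: [0.9, 0.4, 0.4]
width: 0.0471
gripper_force: 0.0
```

Run:
```python
from h import *
np.set_printoptions(precision=4,suppress=True)
im,C,p=grab("wrist","pics/w6.png"); s=manip.get_state(); print(s["position"],yawdeg(s),s["width"],s["qpos"])
c=cam("pics/w6")
print(proj(c,np.array([.6576,.1125,.021])),proj(c,np.array([.5133,.1427,.025])))
hsv=cv2.cvtColor(im,cv2.COLOR_RGB2HSV); m=((hsv[...,2]<45)).astype(np.uint8)
n,l,st,ce=cv2.connectedComponentsWithStats(m)
for i in range(1,n):
    if st[i,4]>400: print(st[i],ce[i])
```

```text
[0.5959 0.1266 0.2922] 168.1369842470726 0.04700423823258974 [ 0.0951  0.4053  1.6005  0.0001  1.1332 -1.2687]
[312.6394 309.0418] [311.7859 113.8777]
[ 271   96   78  237 9509] [310.8097 197.0794]
[ 528  110  112  170 3908] [587.0115 202.0473]
[    0   288   630   192 55937] [312.2956 417.874 ]
```

View pics/w6.png

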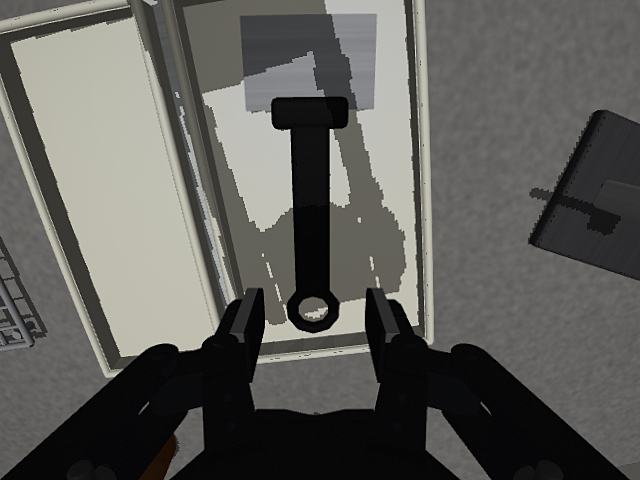

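The scraper is centred between the pads: eye at (313,310), handle column ~311. Descend and grip.

Emit:
carry_out --linear '[[0,0,-0.07],[0,0,-0.07],[0,0,-0.04],[0,0,-0.02],[0,0,-0.008],[0,0,0],[0,0,0]]' --angular '[[0,0,0],[0,0,0],[0,0,0],[0,0,0],[0,0,0],[0,0,0],[0,0,0]]' --hand '[0.55,0.55,0.55,0.55,0.55,0.55,0.55]'

```text
clock: 10.13
position: [0.5963, 0.1266, 0.1887]
ee_rot: [0.002, 0.103, 0.995, 0.0]
contact_force: [0.1, -0.6, -0.3]
width: 0.047
gripper_force: 0.0
```

Emit:
carry_out --linear '[[0,0,0],[0,0,0],[0,0,0],[0,0,0],[0,0,0],[0,0,0],[0,0,0]]' --angular '[[0,0,0],[0,0,0],[0,0,0],[0,0,0],[0,0,0],[0,0,0],[0,0,0]]' --hand '[0.15,0.15,0.15,0.15,0.15,0.15,0.15]' --force 80

```text
clock: 10.72
position: [0.5961, 0.1264, 0.1889]
ee_rot: [0.002, 0.103, 0.995, 0.0]
contact_force: [-0.3, 0.1, 6.1]
width: 0.0242
gripper_force: 79.8
```

Emit:
carry_out --linear '[[0,0,0.03],[0,0,0.06],[0,0,0.07],[0,0,0.07],[0,0,0.07],[0,0,0.07],[0,0,0.06],[0,0,0]]' --angular '[[0,0,0],[0,0,0],[0,0,0],[0,0,0],[0,0,0],[0,0,0],[0,0,0],[0,0,0]]' --hand '[0.15,0.15,0.15,0.15,0.15,0.15,0.15,0.15]'

```text
clock: 11.38
position: [0.5964, 0.1265, 0.4099]
ee_rot: [0.007, 0.103, 0.995, 0.002]
contact_force: [1.5, -0.2, -1.0]
width: 0.0237
gripper_force: 78.9
```

Run:
```python
from h import *
np.set_printoptions(precision=4,suppress=True)
sc=cam("pics/scene0"); sd=cam("pics/side0")
print("tip tri",tri(sc,(439.8,233.5),sd,(249.5,138.7)))
s=manip.get_state(); T=T_tool(s); print(s["position"],s["qpos"],s["width"])
T0=T.copy(); T0[:3,3]=[.5961,.1264,.1889]
e=np.linalg.inv(T0)@np.array([.6576,.1125,.021,1]); print("eye in tool",e)
import pickle
az=np.radians(61.5)
for pit in (30,15,0):
  for daz in (0,-15,-25):
    A=az+np.radians(daz); h=np.array([np.cos(A),np.sin(A),0]); p=np.radians(pit)
    z=h*np.cos(p)-np.array([0,0,np.sin(p)]); x=-(h*np.sin(p)+np.array([0,0,np.cos(p)])); Rt=np.c_[x,np.cross(z,x),z]
    rv=R.from_matrix(Rt@T[:3,:3].T).as_rotvec()
    tip=np.array([.5835,.302,.303]); hd=np.array([np.cos(az),np.sin(az),0])
    pre=tip-.03*hd+np.array([0,0,.017])
    print(pit,daz,"rv shares",rv/.08,"TCP pre",pre-Rt@e[:3])
```

```text
tip tri (array([0.5843, 0.3014, 0.3013]), np.float64(0.007317679389743457))
[0.5964 0.1265 0.4099] [ 0.095   0.3213  1.4258  0.0001  1.3797 -1.2686] 0.023677153703049226
eye in tool [-0.0607 -0.0017  0.1688  1.    ]
30 0 rv shares [  5.7256 -12.5146  14.4516] TCP pre [0.4835 0.1213 0.3519]
30 -15 rv shares [  3.949  -12.8484  11.5146] TCP pre [0.4465 0.1488 0.3519]
30 -25 rv shares [  2.7787 -12.9784   9.5471] TCP pre [0.4263 0.172  0.3519]
15 0 rv shares [  7.1685 -15.6273  13.5531] TCP pre [0.4824 0.1194 0.3051]
15 -15 rv shares [  4.9555 -16.0664  10.81  ] TCP pre [0.4449 0.1472 0.3051]
15 -25 rv shares [  3.4942 -16.2411   8.9671] TCP pre [0.4245 0.1707 0.3051]
0 0 rv shares [  8.5947 -18.7019  12.4345] TCP pre [0.4872 0.1281 0.2593]
0 -15 rv shares [  5.9552 -19.2598   9.9312] TCP pre [0.4518 0.1544 0.2593]
0 -25 rv shares [  4.2067 -19.4867   8.2431] TCP pre [0.4325 0.1766 0.2593]
```

Emit:
carry_out --linear '[[-0.013,-0.004,-0.005],[-0.013,-0.004,-0.005],[-0.013,-0.004,-0.005],[-0.013,-0.004,-0.005],[-0.013,-0.004,-0.005],[-0.013,-0.004,-0.005],[-0.013,-0.004,-0.005],[-0.013,-0.004,-0.005]]' --angular '[[0.286,-0.626,0.723],[0.286,-0.626,0.723],[0.286,-0.626,0.723],[0.286,-0.626,0.723],[0.286,-0.626,0.723],[0.286,-0.626,0.723],[0.286,-0.626,0.723],[0.286,-0.626,0.723]]' --hand '[0.15,0.15,0.15,0.15,0.15,0.15,0.15,0.15]'

```text
clock: 12.05
position: [0.5422, 0.1103, 0.3813]
ee_rot: [0.187, -0.129, 0.967, 0.11]
contact_force: [-0.4, 1.3, -1.7]
width: 0.024
gripper_force: 78.8
```

Run:
```python
from h import *
np.set_printoptions(precision=4,suppress=True)
s=manip.get_state(); print(s["position"],s["ee_rot"],s["qpos"],s["width"])
```

```text
[0.5422 0.1103 0.3813] [ 0.1873 -0.1294  0.9675  0.1102] [-0.0191  0.1653  1.762   0.3503  0.8966 -2.0321] 0.023966981900910043
```

Emit:
carry_out --linear '[[-0.013,-0.004,-0.005],[-0.013,-0.004,-0.005],[-0.013,-0.004,-0.005],[-0.013,-0.004,-0.005],[-0.013,-0.004,-0.005],[-0.013,-0.004,-0.005]]' --angular '[[0.286,-0.626,0.723],[0.286,-0.626,0.723],[0.286,-0.626,0.723],[0.286,-0.626,0.723],[0.286,-0.626,0.723],[0.286,-0.626,0.723]]' --hand '[0.15,0.15,0.15,0.15,0.15,0.15]'

```text
clock: 12.55
position: [0.5085, 0.1212, 0.3895]
ee_rot: [0.294, -0.281, 0.897, 0.174]
contact_force: [0.4, -0.4, -1.5]
width: 0.0242
gripper_force: 78.9
```

Run:
```python
from h import *
np.set_printoptions(precision=4,suppress=True)
s=manip.get_state(); print(s["position"],s["ee_rot"],s["qpos"],s["width"])
```

```text
[0.5085 0.1212 0.3895] [ 0.2943 -0.2807  0.8969  0.1738] [-0.0928  0.0988  1.8935  0.7595  0.8444 -2.7019] 0.024228566202255178
```

Run:
```python
from h import *
np.set_printoptions(precision=4,suppress=True)
s=manip.get_state(); T=T_tool(s); print(T); z=T[:3,2];print(np.degrees([np.arctan2(z[1],z[0]),np.arcsin(-z[2])]))
q=np.array([0.103,0.995]) 
z=np.r_[0,0,-1]; a=np.radians(168.14); x=np.array([np.cos(a),np.sin(a),0]); Rs=np.c_[x,np.cross(z,x),z]
print((R.from_matrix(Rs@T[:3,:3].T).as_rotvec())/.08, np.array([.5961,.1264,.30])-s["position"])
```

```text
[[-0.6692 -0.6058  0.4303  0.5085]
 [-0.4013  0.782   0.4769  0.1212]
 [-0.6254  0.1465 -0.7664  0.3895]
 [ 0.      0.      0.      1.    ]]
[47.9422 50.0353]
[-3.7328  8.1408 -9.7459] [ 0.0876  0.0052 -0.0895]
```

The last joint runs to its limit with this grasp. I take the scraper back to the tray and regrasp it half a turn round.

Emit:
carry_out --linear '[[0.0125,0.001,0.003],[0.0125,0.001,0.003],[0.0125,0.001,0.003],[0.0125,0.001,0.003],[0.0125,0.001,0.003],[0.0125,0.001,0.003],[0.0125,0.001,0.003]]' --angular '[[-0.267,0.581,-0.696],[-0.267,0.581,-0.696],[-0.267,0.581,-0.696],[-0.267,0.581,-0.696],[-0.267,0.581,-0.696],[-0.267,0.581,-0.696],[-0.267,0.581,-0.696]]' --hand '[0.15,0.15,0.15,0.15,0.15,0.15,0.15]'

```text
clock: 13.13
position: [0.5538, 0.1259, 0.4031]
ee_rot: [0.154, -0.094, 0.98, 0.088]
contact_force: [-0.2, 0.7, -1.8]
width: 0.0239
gripper_force: 83.3
```

Emit:
carry_out --linear '[[0.0125,0.001,0.003],[0.0125,0.001,0.003],[0.0125,0.001,0.003],[0.0125,0.001,0.003],[0.0125,0.001,0.003],[0.0125,0.001,0.003],[0.0125,0.001,0.003],[0,0,0]]' --angular '[[-0.267,0.581,-0.696],[-0.267,0.581,-0.696],[-0.267,0.581,-0.696],[-0.267,0.581,-0.696],[-0.267,0.581,-0.696],[-0.267,0.581,-0.696],[-0.267,0.581,-0.696],[0,0,0]]' --hand '[0.15,0.15,0.15,0.15,0.15,0.15,0.15,0.15]'

```text
clock: 13.8
position: [0.5992, 0.1297, 0.4131]
ee_rot: [0.002, 0.099, 0.995, -0.002]
contact_force: [0.1, -0.3, -2.0]
width: 0.0236
gripper_force: 83.3
```

Run:
```python
from h import *
np.set_printoptions(precision=4,suppress=True)
s=manip.get_state(); T=T_tool(s); print(s["position"],s["qpos"],s["width"])
z=np.r_[0,0,-1]; a=np.radians(168.14); x=np.array([np.cos(a),np.sin(a),0]); Rs=np.c_[x,np.cross(z,x),z]
print((R.from_matrix(Rs@T[:3,:3].T).as_rotvec())/.08, np.array([.5961,.1264,.19])-s["position"])
```

```text
[0.5992 0.1297 0.4131] [ 0.1011  0.3283  1.4072 -0.0043  1.4022 -1.2697] 0.023621881445854476
[ 0.0481  0.0531 -0.0962] [-0.0031 -0.0033 -0.2231]
```

Emit:
carry_out --linear '[[-0.006,-0.006,-0.07],[0,0,-0.07],[0,0,-0.07],[0,0,-0.07],[0,0,-0.07],[0,0,-0.05],[0,0,-0.03],[0,0,-0.01]]' --angular '[[0.048,0.053,-0.096],[0,0,0],[0,0,0],[0,0,0],[0,0,0],[0,0,0],[0,0,0],[0,0,0]]' --hand '[0.15,0.15,0.15,0.15,0.15,0.15,0.15,0.15]'

```text
clock: 14.47
position: [0.5928, 0.1262, 0.1906]
ee_rot: [-0.002, 0.103, 0.995, -0.0]
contact_force: [-0.7, 0.9, -2.6]
width: 0.0237
gripper_force: 83.3
```

Emit:
carry_out --linear '[[0,0,-0.003],[0,0,0],[0,0,0]]' --angular '[[0,0,0],[0,0,0],[0,0,0]]' --hand '[0.15,0.15,0.15]'

```text
clock: 14.72
position: [0.5954, 0.1265, 0.1938]
ee_rot: [0.002, 0.103, 0.995, 0.001]
contact_force: [0.3, 0.2, -1.5]
width: 0.0241
gripper_force: 83.3
```

Emit:
carry_out --linear '[[0,0,0],[0,0,0],[0,0,0],[0,0,0],[0,0,0.06],[0,0,0.08],[0,0,0.08],[0,0,0]]' --angular '[[0,0,0],[0,0,0],[0,0,0],[0,0,0],[0,0,0],[0,0,0],[0,0,0],[0,0,0]]' --hand '[0.55,0.55,0.55,0.55,0.55,0.55,0.55,0.55]'

```text
clock: 15.38
position: [0.5975, 0.1268, 0.3109]
ee_rot: [0.008, 0.103, 0.995, 0.002]
contact_force: [1.2, -0.5, 0.1]
width: 0.0474
gripper_force: 0.0
```

Run:
```python
from h import *
np.set_printoptions(precision=4,suppress=True)
im,C,p=grab("wrist","pics/w7.png"); s=manip.get_state(); print(s["position"],yawdeg(s),s["width"])
c=cam("pics/w7")
hsv=cv2.cvtColor(im,cv2.COLOR_RGB2HSV); m=((hsv[...,2]<45)).astype(np.uint8)
n,l,st,ce=cv2.connectedComponentsWithStats(m)
for i in range(1,n):
    if st[i,4]>1000: print(st[i],ce[i])
# eye hole: bright blob enclosed
h=((hsv[...,2]>60)).astype(np.uint8); n,l,st,ce=cv2.connectedComponentsWithStats(h)
for i in range(1,n):
    if 100<st[i,4]<3000: print("hole",st[i],ce[i],onz(c,ce[i],.021))
```

```text
[0.5965 0.1267 0.3077] 168.18116102800548 0.04695164799960817
[ 273   87   72  224 8413] [310.54   182.5528]
[ 513  101  127  162 3840] [575.6846 192.0378]
[    0   287   630   193 55905] [312.6125 417.5726]
hole [  0 225  17  19 197] [  7.3553 234.0558] [ 0.5565 -0.1222  0.021 ]
hole [  7 243  45  71 665] [ 27.409 274.818] [ 0.5945 -0.1232  0.021 ]
hole [301 277  27  24 513] [314.0078 288.5536] [0.6574 0.1161 0.021 ]
hole [ 159  407   45   73 1623] [185.1485 443.9384] [ 0.8114 -0.0553  0.021 ]
hole [ 426  407   65   73 2237] [450.4595 447.9388] [0.8779 0.2188 0.021 ]
```

Emit:
carry_out --linear '[[0,0,0],[0,0,0],[0,0,0],[0,0,0],[0,0,0],[0,0,0],[0,0,0],[0,0,0]]' --angular '[[0,0,-0.982],[0,0,-0.982],[0,0,-0.982],[0,0,-0.982],[0,0,-0.982],[0,0,-0.982],[0,0,-0.982],[0,0,-0.982]]' --hand '[0.55,0.55,0.55,0.55,0.55,0.55,0.55,0.55]'

```text
clock: 16.1
position: [0.5943, 0.1264, 0.301]
ee_rot: [-0.001, 0.407, 0.913, -0.0]
contact_force: [-0.2, -0.6, -1.0]
width: 0.0472
gripper_force: 0.0
```

Emit:
carry_out --linear '[[0,0,0],[0,0,0],[0,0,0],[0,0,0],[0,0,0],[0,0,0],[0,0,0],[0,0,0]]' --angular '[[0,0,-0.982],[0,0,-0.982],[0,0,-0.982],[0,0,-0.982],[0,0,-0.982],[0,0,-0.982],[0,0,-0.982],[0,0,-0.982]]' --hand '[0.55,0.55,0.55,0.55,0.55,0.55,0.55,0.55]'

```text
clock: 16.77
position: [0.5943, 0.1264, 0.301]
ee_rot: [-0.0, 0.67, 0.743, -0.001]
contact_force: [-0.8, 0.4, 0.1]
width: 0.0473
gripper_force: 0.0
```

Emit:
carry_out --linear '[[0,0,0],[0,0,0],[0,0,0],[0,0,0],[0,0,0],[0,0,0],[0,0,0],[0,0,0]]' --angular '[[0,0,-0.982],[0,0,-0.982],[0,0,-0.982],[0,0,-0.982],[0,0,-0.982],[0,0,-0.982],[0,0,-0.982],[0,0,-0.982]]' --hand '[0.55,0.55,0.55,0.55,0.55,0.55,0.55,0.55]'

```text
clock: 17.43
position: [0.5943, 0.1264, 0.301]
ee_rot: [-0.0, 0.866, 0.499, -0.001]
contact_force: [0.1, 0.2, 0.6]
width: 0.047
gripper_force: 0.0
```

Emit:
carry_out --linear '[[0,0,0],[0,0,0],[0,0,0],[0,0,0],[0,0,0],[0,0,0],[0,0,0],[0,0,0]]' --angular '[[0,0,-0.982],[0,0,-0.982],[0,0,-0.982],[0,0,-0.982],[0,0,-0.982],[0,0,-0.982],[0,0,-0.982],[0,0,-0.982]]' --hand '[0.55,0.55,0.55,0.55,0.55,0.55,0.55,0.55]'

```text
clock: 18.1
position: [0.5943, 0.1264, 0.301]
ee_rot: [0.0, 0.978, 0.207, -0.001]
contact_force: [0.1, 0.5, 0.2]
width: 0.047
gripper_force: 0.0
```

Emit:
carry_out --linear '[[0,0,0],[0,0,0],[0,0,0],[0,0,0],[0,0,0],[0,0,0],[0,0,0],[0,0,0]]' --angular '[[0,0,-0.982],[0,0,-0.982],[0,0,-0.982],[0,0,-0.982],[0,0,-0.982],[0,0,-0.982],[0,0,-0.982],[0,0,-0.982]]' --hand '[0.55,0.55,0.55,0.55,0.55,0.55,0.55,0.55]'

```text
clock: 18.77
position: [0.5943, 0.1264, 0.301]
ee_rot: [0.001, 0.994, -0.105, -0.002]
contact_force: [0.0, 0.1, 0.2]
width: 0.047
gripper_force: 0.0
```

Run:
```python
from h import *
np.set_printoptions(precision=4,suppress=True)
im,C,p=grab("wrist","pics/w8.png"); s=manip.get_state(); print(s["position"],yawdeg(s),s["width"],s["qpos"])
c=cam("pics/w8")
hsv=cv2.cvtColor(im,cv2.COLOR_RGB2HSV)
h=((hsv[...,2]>60)).astype(np.uint8); n,l,st,ce=cv2.connectedComponentsWithStats(h)
for i in range(1,n):
    if 100<st[i,4]<3000: print("hole",st[i],ce[i],onz(c,ce[i],.021))
m=((hsv[...,2]<45)).astype(np.uint8)
for r in range(60,300,30):
    xs=np.where(m[r,200:430])[0]+200; 
    if len(xs): print(r,xs.min(),xs.max(),onz(c,((xs.min()+xs.max())/2,r),.029))
```

```text
[0.5943 0.1264 0.301 ] -12.225813842524015 0.046884375990788235 [ 0.0953  0.397   1.5897 -0.0006  1.1579  1.8797]
hole [294 128  33  35 906] [310.0795 145.0773] [0.6577 0.1161 0.021 ]
hole [632 166   8  22 142] [636.0141 176.8592] [ 0.5854 -0.1216  0.021 ]
hole [631 189   9  19 148] [635.223  198.3041] [ 0.5682 -0.1223  0.021 ]
hole [628 211  12  19 180] [633.9833 219.7   ] [ 0.5503 -0.1228  0.021 ]
hole [627 231  11  19 159] [632.2327 240.3333] [ 0.5325 -0.123   0.021 ]
hole [625 252  11  18 141] [630.0496 260.5745] [ 0.5143 -0.1228  0.021 ]
hole [621 270  13  19 181] [626.7017 279.1492] [ 0.4972 -0.1216  0.021 ]
hole [615 289  16  51 421] [622.5653 312.6603] [ 0.464  -0.1212  0.021 ]
hole [611 341  12  15 119] [617.3866 348.0252] [ 0.4259 -0.1203  0.021 ]
hole [ 170  407   34   63 1364] [188.5029 437.2984] [0.41  0.294 0.021]
hole [431 408  60  72 778] [457.6915 444.4152] [0.3429 0.0334 0.021 ]
90 356 391 [0.6841 0.0677 0.029 ]
120 292 328 [0.6743 0.1124 0.029 ]
150 281 394 [0.6511 0.0982 0.029 ]
180 204 329 [0.6413 0.1511 0.029 ]
210 211 329 [0.6196 0.1542 0.029 ]
240 218 330 [0.5965 0.1571 0.029 ]
270 225 330 [0.5721 0.1606 0.029 ]
```

Emit:
carry_out --linear '[[0,0,-0.07],[0,0,-0.07],[0,0,-0.05],[0,0,-0.024],[0,0,-0.01],[0,0,0],[0,0,0]]' --angular '[[0,0,0.2],[0,0,0.1],[0,0,0],[0,0,0],[0,0,0],[0,0,0],[0,0,0]]' --hand '[0.55,0.55,0.55,0.55,0.55,0.55,0.55]'

```text
clock: 19.4
position: [0.5951, 0.1265, 0.1904]
ee_rot: [0.0, 0.996, -0.091, -0.0]
contact_force: [0.4, -0.5, -0.2]
width: 0.0471
gripper_force: 0.0
```

Emit:
carry_out --linear '[[0,0,0],[0,0,0],[0,0,0],[0,0,0],[0,0,0],[0,0,0],[0,0,0],[0,0,0]]' --angular '[[0,0,0],[0,0,0],[0,0,0],[0,0,0],[0,0,0],[0,0,0],[0,0,0],[0,0,0]]' --hand '[0.15,0.15,0.15,0.15,0.15,0.15,0.15,0.15]' --force 80

```text
clock: 20.07
position: [0.5954, 0.1265, 0.1921]
ee_rot: [0.0, 0.996, -0.091, 0.001]
contact_force: [-0.8, -0.1, 7.1]
width: 0.0238
gripper_force: 79.7
```

Emit:
carry_out --linear '[[0,0,0.03],[0,0,0.06],[0,0,0.07],[0,0,0.07],[0,0,0.07],[0,0,0.07],[0,0,0.06],[0,0,0]]' --angular '[[0,0,0],[0,0,0],[0,0,0],[0,0,0],[0,0,0],[0,0,0],[0,0,0],[0,0,0]]' --hand '[0.15,0.15,0.15,0.15,0.15,0.15,0.15,0.15]'

```text
clock: 20.73
position: [0.596, 0.1266, 0.4131]
ee_rot: [-0.001, 0.996, -0.091, 0.007]
contact_force: [1.1, 0.0, -0.5]
width: 0.0236
gripper_force: 79.0
```

```bash
cat > hook.py <<'E'
from h import *
np.set_printoptions(precision=4,suppress=True)
az=np.radians(61.5); hd=np.array([np.cos(az),np.sin(az),0]); tip=np.array([.5837,.3017,.3025])
def Rt(pit,daz=0):
    A=az+np.radians(daz); h=np.array([np.cos(A),np.sin(A),0]); p=np.radians(pit)
    z=h*np.cos(p)-np.array([0,0,np.sin(p)]); x=h*np.sin(p)+np.array([0,0,np.cos(p)]); return np.c_[x,np.cross(z,x),z]
def eyehole(fn):
    im=cv2.imread(fn+".png"); v=im.max(2); h=((v>60)).astype(np.uint8); n,l,st,ce=cv2.connectedComponentsWithStats(h)
    return [(st[i].tolist(),ce[i]) for i in range(1,n) if 300<st[i,4]<2500 and abs(ce[i][0]-312)<60 and ce[i][1]<300]
E
python3 - <<'E'
from hook import *
im,C,p=grab("wrist","pics/w9.png"); s=manip.get_state(); T=T_tool(s); print(s["position"],yawdeg(s),s["width"],s["qpos"])
for st,ce in eyehole("pics/w9"):
    o,d=ray(cam("pics/w9"),ce); Ti=np.linalg.inv(T); o=(Ti@np.r_[o,1])[:3]; d=Ti[:3,:3]@d
    t=(.166-o[2])/d[2]; print(st,ce,"eye in tool",o+d*t)
for pit in (30,15): print(pit,R.from_matrix(Rt(pit)@T[:3,:3].T).as_rotvec()/.08)
E
```

```text
[0.5954 0.1266 0.4097] -10.491896568718323 0.02391872252303648 [ 0.0954  0.3219  1.4254 -0.0006  1.3859  1.8494]
30 [  5.9272 -12.4728  14.1819]
15 [  7.4032 -15.5638  13.3012]
```

Emit:
carry_out --linear '[[-0.013,-0.004,-0.005],[-0.013,-0.004,-0.005],[-0.013,-0.004,-0.005],[-0.013,-0.004,-0.005],[-0.013,-0.004,-0.005],[-0.013,-0.004,-0.005],[-0.013,-0.004,-0.005]]' --angular '[[0.296,-0.624,0.709],[0.296,-0.624,0.709],[0.296,-0.624,0.709],[0.296,-0.624,0.709],[0.296,-0.624,0.709],[0.296,-0.624,0.709],[0.296,-0.624,0.709]]' --hand '[0.15,0.15,0.15,0.15,0.15,0.15,0.15]'

```text
clock: 21.37
position: [0.5481, 0.1124, 0.3858]
ee_rot: [-0.097, 0.976, 0.108, 0.163]
contact_force: [0.0, -0.3, -1.5]
width: 0.0234
gripper_force: 78.9
```

Emit:
carry_out --linear '[[-0.013,-0.004,-0.005],[-0.013,-0.004,-0.005],[-0.013,-0.004,-0.005],[-0.013,-0.004,-0.005],[-0.013,-0.004,-0.005],[-0.013,-0.004,-0.005],[-0.013,-0.004,-0.005]]' --angular '[[0.296,-0.624,0.709],[0.296,-0.624,0.709],[0.296,-0.624,0.709],[0.296,-0.624,0.709],[0.296,-0.624,0.709],[0.296,-0.624,0.709],[0.296,-0.624,0.709]]' --hand '[0.15,0.15,0.15,0.15,0.15,0.15,0.15]'

```text
clock: 21.95
position: [0.5024, 0.0984, 0.3684]
ee_rot: [-0.187, 0.881, 0.299, 0.315]
contact_force: [-0.8, 0.1, -1.4]
width: 0.0236
gripper_force: 78.9
```

Emit:
carry_out --linear '[[-0.013,-0.004,-0.005],[-0.013,-0.004,-0.005],[-0.013,-0.004,-0.005],[-0.013,-0.004,-0.005],[-0.013,-0.004,-0.005],[-0.013,-0.004,-0.005],[0,0,0],[0,0,0]]' --angular '[[0.296,-0.624,0.709],[0.296,-0.624,0.709],[0.296,-0.624,0.709],[0.296,-0.624,0.709],[0.296,-0.624,0.709],[0.296,-0.624,0.709],[0,0,0],[0,0,0]]' --hand '[0.15,0.15,0.15,0.15,0.15,0.15,0.15,0.15]'

```text
clock: 22.62
position: [0.4645, 0.0861, 0.3538]
ee_rot: [-0.253, 0.748, 0.442, 0.426]
contact_force: [-0.1, 0.3, -0.0]
width: 0.0233
gripper_force: 78.9
```

Run:
```python
from hook import *
im,C,p=grab("wrist","pics/w10.png"); s=manip.get_state(); T=T_tool(s); print(s["position"],s["width"],s["qpos"])
grab("scene","pics/scene10.png"); grab("side","pics/side10.png")
print("rot left",R.from_matrix(Rt(30)@T[:3,:3].T).as_rotvec()/.08)
e=np.array([.062,.001,.168]); print("eye guess",T[:3,:3]@e+T[:3,3], "tip px",proj(cam("pics/w10"),tip),"root px",proj(cam("pics/w10"),np.array([.6055,.3425,.2755])))
a=cv2.imread("pics/w10.png"); b=cv2.imread("pics/scene10.png")[180:330,350:500]; d=cv2.imread("pics/side10.png")[80:230,180:330]
cv2.imwrite("pics/v10.png",np.hstack([cv2.resize(a,(480,360)),np.vstack([cv2.resize(x,(280,180)) for x in (b,d)])]))
```

```text
[0.4648 0.0863 0.3545] 0.023690246349990684 [-0.328   0.1442  2.0943  1.2227  1.1238 -0.5392]
rot left [ 0.112  -0.0717  0.0617]
eye guess [0.5505 0.2402 0.3223] tip px [314.0609 121.1019] root px [313.3285 119.8933]
```

View pics/v10.png

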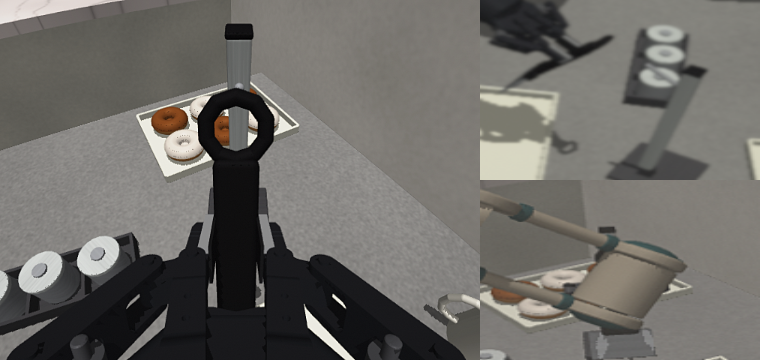

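Wrist view: the eye ring is centred near (315,169) full scale, and the hook tip is seen end-on at about (319,116), just above the ring. Both are visible, so I measure one against the other.

Run:
```python
from hook import *
im=cv2.imread("pics/w10.png"); g=im.max(2); c=cam("pics/w10")
s=manip.get_state(); T=T_tool(s)
m=((g<50)*255).astype(np.uint8)[100:235,250:375]
cn,hi=cv2.findContours(m,cv2.RETR_CCOMP,cv2.CHAIN_APPROX_NONE)
holes=[k for k in range(len(cn)) if cv2.contourArea(cn[k])>800]
for k in holes: print(hi[0][k],cv2.contourArea(cn[k]),cv2.minEnclosingCircle(cn[k]),np.array(cv2.fitEllipse(cn[k])[0])+[250,100],cv2.fitEllipse(cn[k])[1])
w=g[100:135,300:340]; print(w[::2,::2])
```

```text
[-1 -1  1 -1] 9155.5 ((64.5, 79.47435760498047), 62.47645950317383) [314.2308 176.3482] (100.05854797363281, 119.93486022949219)
[-1 -1 -1  0] 2776.0 ((64.33333587646484, 71.0), 31.001890182495117) [314.3334 171.0687] (59.426639556884766, 59.606449127197266)
[[101 102 105 103  98 102 109 105 105 114 105 102 108 104 103 105  93 107
  151 150]
 [101 103 105 102  99 102 107 104 106 112 105 102 107 104 105 106  91 133
  144 143]
 [101 104 104 101  97 103 109 106 105 113 104 102 108 103 105 105  89 130
  145 145]
 [101 103 103 104  98 101 109 104 105 114 104 102 109 104 104 106  89 131
  144 143]
 [ 98  99 102 108  98 101 110 104 105 113 104 101 109 104 105 106  85 180
  139 141]
 [117 164  99 107  99 101 108 104 102 132 110  98 108 105 105 105  80 255
  177 138]
 [140 143  98 108  99 101 108 126 174 179 171 148 105 105 105 104  85 161
  251 185]
 [139 142  96 107  99 102 101 153 168 185 164 154 120 105 105 104  92 106
  133 245]
 [126 189  89 108 102 107 109 122 167 133 156 140 115 107 105 104  92 114
  104 112]
 [254 223  95 116  70  23   7   8   7  19  79 109  94 110 106 105  90 128
  110 108]
 [117  79  20  11  14  19  18  20  20  18  14  13  15  60  99 110  93 143
  126 113]
 [  9  16  18  18  20  22  22  23  21  19  19  19  17  18  12  33  60 128
  141 128]
 [ 18  19  21  21  22  22  24  22  22  22  21  21  20  19  19  18  16  19
   39  79]
 [ 19  21  22  23  23  23  22  21  20  21  21  21  20  20  20  19  20  20
   17  16]
 [ 21  21  22  21  24  22  20  20  19  22  21  21  20  21  21  21  19  22
   19  19]
 [ 20  23  22  20  21  18  16  14  18  17  18  20  22  21  21  20  22  19
   20  22]
 [ 20  18  17  19  15  16  14  13  13  14  14  18  17  20  20  23  22  21
   19  21]
 [ 17  18  15  14  14  13  12  12  12  11  15  15  15  15  17  16  19  18
   21  22]]
```

Run:
```python
from hook import *
c=cam("pics/w10"); C=c[0]; T=T_tool(manip.get_state())
def at(uv,dep):
    o,d=ray(c,uv); return o+d*dep/(d@C[:3,2])
dt=(tip-C[:3,3])@C[:3,2]; print("tip depth",dt)
o,d=ray(c,(314.3,171.1)); Ti=np.linalg.inv(T); oo=(Ti@np.r_[o,1])[:3]; dd=Ti[:3,:3]@d
for z in(.163,.166,.169): print("eye in tool",oo+dd*(z-oo[2])/dd[2], "depth",(o+d*((z-oo[2])/dd[2])-C[:3,3])@C[:3,2])
e=oo+dd*(.166-oo[2])/dd[2]; E=T[:3,:3]@e+T[:3,3]
for D in(dt,dt-.008): 
    tp=at((318.7,115.5),D); print("tip w",tp,"eye->tip",tp-E,"in tool axes",T[:3,:3].T@(tp-E))
print(T[:3,:3])
```

```text
tip depth 0.1967347147429827
eye in tool [0.062  0.0007 0.163 ] depth 0.1309567014576539
eye in tool [0.0615 0.0007 0.166 ] depth 0.13394171052633508
eye in tool [0.0611 0.0007 0.169 ] depth 0.13692671959501626
tip w [0.5872 0.3026 0.3046] eye->tip [ 0.0379  0.0635 -0.0193] in tool axes [0.021  0.0027 0.0735]
tip w [0.5836 0.2962 0.3089] eye->tip [ 0.0343  0.0572 -0.015 ] in tool axes [0.021  0.0026 0.065 ]
[[ 0.243   0.8772  0.4142]
 [ 0.4465 -0.4802  0.755 ]
 [ 0.8612  0.0015 -0.5083]]
```

Emit:
carry_out --linear '[[0.015,0.016,0.036],[0.019,0.034,-0.023],[0.019,0.034,-0.023],[0,0,0],[0,0,0],[0,0,0]]' --angular '[[0.112,-0.072,0.062],[0,0,0],[0,0,0],[0,0,0],[0,0,0],[0,0,0]]' --hand '[0.15,0.15,0.15,0.15,0.15,0.15]'

```text
clock: 23.27
position: [0.4913, 0.1287, 0.3506]
ee_rot: [-0.256, 0.743, 0.444, 0.431]
contact_force: [-0.5, -0.9, -2.2]
width: 0.0237
gripper_force: 79.0
```

Run:
```python
from hook import *
grab("wrist","pics/w11.png"); s=manip.get_state(); T=T_tool(s); print(s["position"],s["width"],s["qpos"],"\n",T[:3,:3])
c=cam("pics/w11")
E_=T[:3,:3]@np.array([.0615,.0007,.166])+T[:3,3]; print("eye px pred",proj(c,E_),"tip",proj(c,np.array([.5863,.301,.3055])))
im=cv2.imread("pics/w11.png")[90:250,240:390]
cv2.imwrite("pics/v11.png",cv2.resize(im,(600,600*160//150)[:2] if False else (560,597),interpolation=cv2.INTER_CUBIC))
```

```text
[0.4913 0.1284 0.3508] 0.02347723205344928 [-0.2108  0.1842  2.0602  1.2936  1.0449 -0.5254] 
 [[ 0.2343  0.8799  0.4133]
 [ 0.4396 -0.4751  0.7623]
 [ 0.8671  0.0031 -0.4981]]
eye px pred [314.8862 175.8262] tip [316.424 171.969]
```

View pics/v11.png

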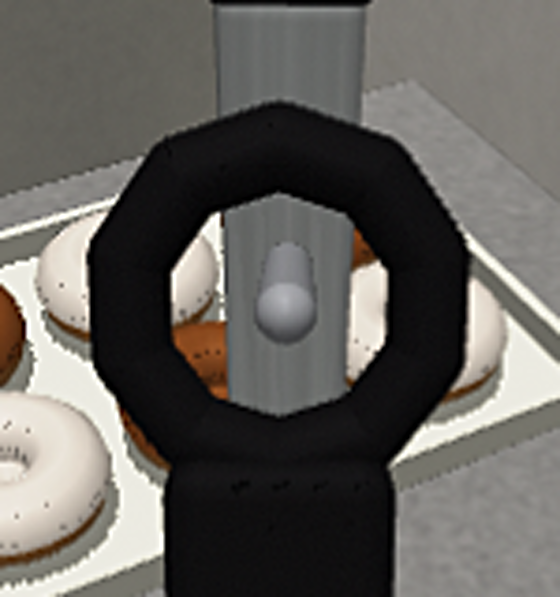

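Wrist crop: the hook's ball tip is at about (317,172), in the middle of the eye hole. That matches the prediction of (316,172), so I advance along the rod.

Emit:
carry_out --linear '[[0.0103,0.019,-0.0125],[0.0103,0.019,-0.0125],[0.0103,0.019,-0.0125],[0.0103,0.019,-0.0125],[0,0,0],[0,0,0]]' --angular '[[0,0,0],[0,0,0],[0,0,0],[0,0,0],[0,0,0],[0,0,0]]' --hand '[0.15,0.15,0.15,0.15,0.15,0.15]'

```text
clock: 23.82
position: [0.512, 0.1672, 0.3247]
ee_rot: [-0.256, 0.743, 0.444, 0.43]
contact_force: [-0.3, -0.2, -0.7]
width: 0.0237
gripper_force: 79.0
```

Run:
```python
from hook import *
grab("wrist","pics/w12.png"); s=manip.get_state(); T=T_tool(s); print(s["position"],s["contact_force"])
e=np.array([.0615,.0007,.166]); E_=T[:3,:3]@e+T[:3,3]; tp=np.array([.5863,.301,.3055])
print("eye",E_,"tip in tool rel eye",T[:3,:3].T@(tp-E_),"tip px",proj(cam("pics/w12"),tp))
im=cv2.imread("pics/w12.png"); 
R1=Rt(8); E2=E_-T[:3,:3][:,0]*.006
print("rot",R.from_matrix(R1@T[:3,:3].T).as_rotvec()/.08,"trans",(E2-R1@e-T[:3,3])/.5)
g=im.max(2)[100:250,260:370]; print(g[::6,::5])
```

```text
[0.5119 0.1669 0.325 ] [ 0.534   0.7036 -1.4716]
eye [0.5954 0.3202 0.2956] tip in tool rel eye [-0.002   0.0011 -0.0233] tip px [318.2484 192.9902]
rot [ 4.2107 -2.254  -0.0348] trans [-0.0021 -0.0019 -0.1448]
[[ 96  95  96  98  98  99 101  97 102 105 102 105 107 104 105 101 100  97
  126 127 126 127]
 [ 95  96  98  95  98 100  99  97 101 104 104 104 106 103 105 102 100 106
  125 126 124 127]
 [ 97  95  98  98  94 101 101  97 101 104 102 104 106 102 105 103 100 130
  149 134 126 125]
 [ 95  94  95  96  97  99 100  99 102 113  21   9  62 107 105 102  99 151
  138 138 146 126]
 [ 95  93  97  98  97 100  64  12  19  21  22  22  21  19  18  20 109 145
  139 144 139 137]
 [ 94  95  95  95  34  17  23  21  22  22  17  15  19  21  20  20  17  17
  150 141 137 137]
 [ 74 140 148 155  15  17  19  10  14  10  11  10  12  12  14  17  20  17
   15 137 137 148]
 [136 136 146  16  16  15  13   9   9   5  13 121   3   8  10  10  15  16
   16   8 141 142]
 [185 182  15  16  17  14  11  13 105 101 103 104 106 103 109   4  11  14
   16  19  59 133]
 [231   0  16  18  14  12   0 102 102 101 102 105 10
[... 736 characters left out ...]
3  91  87  71  21  20  18  15
   10 137 103  81]
 [238 235  97 123  21  14  14  18  20  22  12   9  12  15  20  17  14  11
  117 127 126 116]
 [185 236 119 104 119  54  17  19  19  18  13   9   9   9  19  20  14 255
  235 235 235 241]
 [203 177 246  96  91  13  17  22  21  19  11  10  10   8   9  21  15 143
  240 155 117 119]
 [194 122 235 250 129  10  15  16  14  15  14  10  12  11  15  14  14  23
  118 118 118 143]
 [173 127 236 235 236   6  16  16  15  16  10  10  10  12  13  16  14  38
  144 129 138 138]
 [107 124 235 235 235   4  16  14  14  15  11  10  12  10  12  14  13  55
  134 140 138 134]
 [129 250 235 235 235   0  15  14  16  15  17  11  11   9  17  15  14  54
  142 137 141 136]]
```

Emit:
carry_out --linear '[[0,0,-0.024],[0,0,-0.024],[0,0,-0.024],[0,0,-0.024],[-0.001,-0.001,-0.024],[-0.001,-0.001,-0.024],[0,0,0],[0,0,0]]' --angular '[[0.7,-0.375,0],[0.7,-0.375,0],[0.7,-0.375,0],[0.7,-0.375,0],[0.7,-0.375,0],[0.7,-0.375,0],[0,0,0],[0,0,0]]' --hand '[0.15,0.15,0.15,0.15,0.15,0.15,0.15,0.15]'

```text
clock: 24.53
position: [0.5113, 0.165, 0.2525]
ee_rot: [-0.336, 0.65, 0.386, 0.563]
contact_force: [-1.3, -0.4, -1.0]
width: 0.0234
gripper_force: 79.1
```

Run:
```python
from hook import *
s=manip.get_state(); T=T_tool(s); print(s["position"],s["contact_force"],s["qpos"])
e=np.array([.0615,.0007,.166]); E_=T[:3,:3]@e+T[:3,3]; tp=np.array([.5863,.301,.3055])
print("eye",E_,"tip rel eye",tp-E_, "rotleft",R.from_matrix(Rt(8)@T[:3,:3].T).as_rotvec()/.08)
d=np.array([np.cos(az)*.866,np.sin(az)*.866,-.5]); t=np.array([E_[0]-tp[0],E_[1]-tp[1]])@np.array([np.cos(az),np.sin(az)])/.866
print("rod height at eye",(tp+d*t)[2],"eye z",E_[2],"in by",t,"lateral",(E_-tp-d*t))
```

```text
[0.5113 0.165  0.2525] [-1.2561 -0.4199 -0.9697] [-0.1686  0.4996  2.2288  1.8166  1.3099 -1.1648]
eye [0.5945 0.3168 0.2899] tip rel eye [-0.0082 -0.0158  0.0156] rotleft [ 0.0196 -0.0341 -0.0074]
rod height at eye 0.2952425006472015 eye z 0.2898509392628021 in by 0.02051499870559703 lateral [-0.0003  0.0002 -0.0054]
```

Emit:
carry_out --linear '[[0,0,-0.003],[0,0,-0.002],[0,0,0],[0,0,0]]' --angular '[[0,0,0],[0,0,0],[0,0,0],[0,0,0]]' --hand '[0.15,0.15,0.15,0.15]'

```text
clock: 24.87
position: [0.5109, 0.1656, 0.2518]
ee_rot: [-0.335, 0.648, 0.387, 0.564]
contact_force: [0.2, 0.1, -1.4]
width: 0.0234
gripper_force: 79.1
```

Emit:
carry_out --linear '[[0,0,0],[0,0,0],[0,0,0],[0,0,0],[0,0,0],[0,0,0],[0,0,0],[0,0,0]]' --angular '[[0,0,0],[0,0,0],[0,0,0],[0,0,0],[0,0,0],[0,0,0],[0,0,0],[0,0,0]]' --hand '[0.3,0.35,0.4,0.45,0.5,0.6,0.6,0.6]'

```text
clock: 25.53
position: [0.511, 0.1655, 0.2508]
ee_rot: [-0.335, 0.648, 0.387, 0.564]
contact_force: [-1.5, -0.2, 0.7]
width: 0.0512
gripper_force: 0.0
```

Emit:
carry_out --linear '[[-0.009,-0.017,0.003],[-0.014,-0.026,0.004],[-0.019,-0.035,0.006],[-0.028,-0.052,0.008],[-0.028,-0.052,0.008],[0,0,0]]' --angular '[[0,0,0],[0,0,0],[0,0,0],[0,0,0],[0,0,0],[0,0,0]]' --hand '[0.6,0.6,0.6,0.6,0.6,0.6]'

```text
clock: 26.03
position: [0.4611, 0.0711, 0.2658]
ee_rot: [-0.334, 0.649, 0.385, 0.564]
contact_force: [0.2, 0.4, 0.2]
width: 0.051
gripper_force: 0.0
```

Run:
```python
from hook import *
grab("wrist","pics/w13.png"); s=manip.get_state(); T=T_tool(s); print(s["position"],s["contact_force"],s["qpos"])
grab("scene","pics/scene13.png"); grab("side","pics/side13.png")
a=cv2.imread("pics/w13.png"); b=cv2.imread("pics/scene13.png")[200:350,380:530]; d=cv2.imread("pics/scene13.png")[200:350,150:400]
cv2.imwrite("pics/v13.png",np.hstack([cv2.resize(a,(480,360)),np.vstack([cv2.resize(x,(280,180)) for x in (b,d)])]))
```

```text
[0.4617 0.0721 0.2657] [0.4446 1.0441 0.5663] [-0.4304  0.4464  2.3049  1.5821  1.4145 -1.1778]
```

View pics/v13.png

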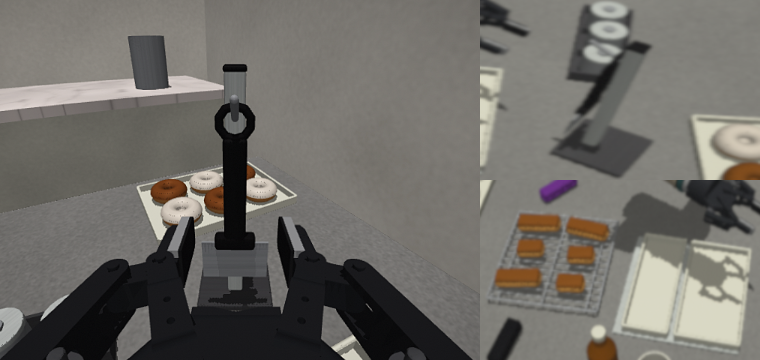

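The scraper hangs by its eye on the hook, eye around the rod at about (235,120) in the panel. Both trays are empty and the six bars still lie on the screen. Next I turn the tool down with the yaw for the bars.

Run:
```python
from hook import *
s=manip.get_state(); T=T_tool(s)
z=np.r_[0,0,-1]; a=np.radians(86); x=np.array([np.cos(a),np.sin(a),0]); Rs=np.c_[x,np.cross(z,x),z]
rv=R.from_matrix(Rs@T[:3,:3].T).as_rotvec()/.08; print(rv,np.linalg.norm(rv),(np.array([.48,-.16,.42])-s["position"])/.5)
```

```text
[-17.2763   5.0496   4.3848] 18.525559599919834 [ 0.0361 -0.4676  0.3091]
```

Emit:
carry_out --linear '[[0.002,-0.024,0.02],[0.002,-0.024,0.02],[0.002,-0.024,0.02],[0.002,-0.024,0.02],[0.002,-0.024,0.015],[0.002,-0.024,0.015],[0.002,-0.024,0.015]]' --angular '[[-0.864,0.2525,0.219],[-0.864,0.2525,0.219],[-0.864,0.2525,0.219],[-0.864,0.2525,0.219],[-0.864,0.2525,0.219],[-0.864,0.2525,0.219],[-0.864,0.2525,0.219]]' --hand '[0.7,0.7,0.7,0.7,0.7,0.7,0.7]'

```text
clock: 26.77
position: [0.4688, -0.0089, 0.3284]
ee_rot: [-0.23, 0.723, 0.526, 0.385]
contact_force: [-0.3, 0.1, -0.1]
width: 0.0596
gripper_force: 0.0
```

Emit:
carry_out --linear '[[0.002,-0.024,0.015],[0.002,-0.024,0.015],[0.002,-0.024,0.015],[0.002,-0.024,0.015],[0.002,-0.024,0.015],[0.002,-0.024,0.015],[0.002,-0.024,0.015]]' --angular '[[-0.864,0.2525,0.219],[-0.864,0.2525,0.219],[-0.864,0.2525,0.219],[-0.864,0.2525,0.219],[-0.864,0.2525,0.219],[-0.864,0.2525,0.219],[-0.864,0.2525,0.219]]' --hand '[0.7,0.7,0.7,0.7,0.7,0.7,0.7]'

```text
clock: 27.35
position: [0.476, -0.0928, 0.3806]
ee_rot: [-0.11, 0.748, 0.629, 0.182]
contact_force: [-0.4, 0.3, -0.6]
width: 0.0599
gripper_force: 0.0
```

Emit:
carry_out --linear '[[0.002,-0.022,0.015],[0.002,-0.022,0.015],[0.002,-0.022,0.015],[0.002,-0.022,0.015],[0.002,-0.022,0.015],[0.002,-0.022,0.015],[0,0,0],[0,0,0]]' --angular '[[-0.864,0.2525,0.219],[-0.864,0.2525,0.219],[-0.864,0.2525,0.219],[-0.864,0.2525,0.219],[-0.864,0.2525,0.219],[-0.864,0.2525,0.219],[0,0,0],[0,0,0]]' --hand '[0.7,0.7,0.7,0.7,0.7,0.7,0.7,0.7]'

```text
clock: 28.02
position: [0.4824, -0.158, 0.4251]
ee_rot: [-0.001, 0.731, 0.683, 0.0]
contact_force: [1.0, -0.6, -0.6]
width: 0.0597
gripper_force: 0.0
```

```bash
cat > bars.py <<'E'
from h import *
np.set_printoptions(precision=4,suppress=True)
def barmask(im):
    hsv=cv2.cvtColor(im,cv2.COLOR_BGR2HSV); m=((hsv[...,0]>=4)&(hsv[...,0]<=22)&(hsv[...,1]>110)&(hsv[...,2]>50)).astype(np.uint8)
    return cv2.morphologyEx(m,cv2.MORPH_OPEN,np.ones((3,3),np.uint8)),hsv
E
python3 - <<'E'
from bars import *
grab("wrist","pics/w14.png"); s=manip.get_state(); print(s["position"],yawdeg(s),s["ee_rot"],s["qpos"])
for k in("scene","side"): grab(k,f"pics/{k}14.png")
for k in("w14","scene14","side14"):
    im=cv2.imread(f"pics/{k}.png"); m,hsv=barmask(im); c=cam(f"pics/{k}"); cn,_=cv2.findContours(m,cv2.RETR_EXTERNAL,cv2.CHAIN_APPROX_NONE)
    for q in cn:
        A=cv2.contourArea(q)
        if A>80:
            r=cv2.minAreaRect(q); P=onz(c,r[0],.045)
            if k!="w14" and not(.35<P[0]<.7 and -.45<P[1]<.25): continue
            print(k,"A",A,"c",np.round(r[0],1),"wh",np.round(r[1],1),"P",P, np.round(np.median(hsv[m>0],0)))
E
```

```text
[ 0.482  -0.1581  0.4247] 86.06617440365699 [-0.0019  0.731   0.6824  0.0002] [-0.4548  0.163   1.6066  0.0018  1.3754 -0.3865]
w14 A 149.0 c [491. 469.] wh [27.7  7.8] P [ 0.7138 -0.5747  0.045 ] [ 12. 198. 122.]
w14 A 128.0 c [171.5 456.9] wh [33.   7.9] P [ 0.2532 -0.5152  0.045 ] [ 12. 198. 122.]
w14 A 102.0 c [447.7 443.1] wh [ 6.2 26.6] P [ 0.6449 -0.5141  0.045 ] [ 12. 198. 122.]
w14 A 1675.0 c [339.  340.1] wh [56.3 33.7] P [ 0.5007 -0.3303  0.045 ] [ 12. 198. 122.]
w14 A 2696.0 c [272.2 342.4] wh [86.8 34.8] P [ 0.4199 -0.328   0.045 ] [ 12. 198. 122.]
w14 A 2198.5 c [413.  240.3] wh [63.  38.8] P [ 0.5867 -0.208   0.045 ] [ 12. 198. 122.]
w14 A 2032.0 c [338.7 237.7] wh [63.  36.5] P [ 0.5063 -0.1994  0.045 ] [ 12. 198. 122.]
w14 A 3492.0 c [265.7 241.6] wh [ 38.4 100.9] P [ 0.4272 -0.1984  0.045 ] [ 12. 198. 122.]
w14 A 287.0 c [634.5 125. ] wh [46.  9.] P [ 0.8136 -0.0991  0.045 ] [ 12. 198. 122.]
scene14 A 317.5 c [230.  285.5] wh [15. 24.] P [ 0.5925 -0.2096  0.045 ] [ 14. 159.  93.]
scene14 A 533.5 c [184. 281.] wh [14. 40.] P [ 0.5921 -0.3388  0.045 ] [ 14. 159.  93.]
[... 209 characters left out ...]
.7] wh [37.1 14. ] P [ 0.4297 -0.1993  0.045 ] [ 14. 159.  93.]
scene14 A 454.5 c [202.5 235.5] wh [13. 37.] P [ 0.4235 -0.3314  0.045 ] [ 14. 159.  93.]
side14 A 1067.5 c [358.8 401.7] wh [56.4 21.3] P [ 0.4126 -0.3441  0.045 ] [ 14. 135. 132.]
side14 A 607.5 c [388.9 381.7] wh [34.6 20. ] P [ 0.4935 -0.3443  0.045 ] [ 14. 135. 132.]
side14 A 643.0 c [322.2 362.7] wh [41.4 19.2] P [ 0.4165 -0.2233  0.045 ] [ 14. 135. 132.]
side14 A 934.5 c [422.  363.3] wh [54.6 19.5] P [ 0.5818 -0.352   0.045 ] [ 14. 135. 132.]
side14 A 174.5 c [353.  349.1] wh [12.9 22.6] P [ 0.4924 -0.2338  0.045 ] [ 14. 135. 132.]
side14 A 464.0 c [379.4 327.1] wh [31.1 18. ] P [ 0.5817 -0.2208  0.045 ] [ 14. 135. 132.]
```

Emit:
carry_out --linear '[[-0.028,-0.021,-0.062],[-0.028,-0.021,-0.062],[-0.028,-0.021,-0.062],[-0.028,-0.021,-0.062],[0,0,0],[0,0,0],[0,0,0]]' --angular '[[0,0,0],[0,0,0],[0,0,0],[0,0,0],[0,0,0],[0,0,0],[0,0,0]]' --hand '[0.75,0.75,0.75,0.75,0.75,0.75,0.75]'

```text
clock: 28.75
position: [0.4269, -0.2017, 0.3024]
ee_rot: [0.001, 0.732, 0.682, 0.0]
contact_force: [0.9, 0.8, -0.9]
width: 0.064
gripper_force: 0.0
```

```bash
cat >> bars.py <<'E'
def see(fn,z=.033,target=None,grabit=True):
    """bars in a fresh wrist picture: world centre, length axis angle, size; shift to the one nearest the TCP"""
    if grabit: grab("wrist",fn+".png")
    s=manip.get_state(); p=s["position"]; y=yawdeg(s); print("tcp",p,"yaw",round(y,1),"w",round(s["width"],4))
    im=cv2.imread(fn+".png"); m,_=barmask(im); c=cam(fn); out=[]
    for q in cv2.findContours(m,cv2.RETR_EXTERNAL,cv2.CHAIN_APPROX_NONE)[0]:
        if cv2.contourArea(q)<700: continue
        W=np.array([onz(c,u,z)[:2] for u in q[::3,0].astype(float)],dtype=np.float32)
        b=cv2.boxPoints(cv2.minAreaRect(W)); e1,e2=b[1]-b[0],b[2]-b[1]
        L,S=(e1,e2) if np.linalg.norm(e1)>np.linalg.norm(e2) else (e2,e1)
        a=np.degrees(np.arctan2(L[1],L[0]))%180; px=q[:,0]; edge=px.min()<3 or px[:,0].max()>636 or px[:,1].max()>476
        if np.linalg.norm(L)>.2: continue
        print("bar",b.mean(0),"axis",round(a,1),"LxS %.3f %.3f"%(np.linalg.norm(L),np.linalg.norm(S)),"EDGE" if edge else "", "shift",np.round((b.mean(0)-p[:2])/.5,4),"turn",round(np.radians(a-y)/.08,3))
E
python3 -c "
from bars import *
see('pics/b1')"
```

```text
tcp [ 0.4273 -0.2018  0.303 ] yaw 86.0 w 0.0642
bar [ 0.4174 -0.3243] axis 94.4 LxS 0.098 0.042  shift [-0.0199 -0.245 ] turn 1.833
bar [ 0.5956 -0.3109] axis 146.5 LxS 0.079 0.041  shift [ 0.3365 -0.2183] turn 13.198
bar [ 0.5933 -0.2144] axis 93.5 LxS 0.077 0.052  shift [ 0.3321 -0.0253] turn 1.64
bar [ 0.4474 -0.2019] axis 83.9 LxS 0.135 0.090  shift [ 0.0402 -0.0002] turn -0.446
```

Run:
```python
from bars import *
im=cv2.imread("pics/b1.png"); m,hsv=barmask(im)
n,l,st,ce=cv2.connectedComponentsWithStats(m)
for i in range(1,n):
    if st[i,4]>300: 
        v=hsv[l==i]; print(st[i],np.round(ce[i]),[np.percentile(v[:,k],[5,25,50,75,95]).astype(int).tolist() for k in range(3)])
i=[i for i in range(1,n) if st[i,4]>5000]
sub=(m*255)[100:330:8,180:460:4]
hh=hsv[100:330:8,180:460:4]
for r in range(sub.shape[0]): print(100+8*r,"".join("." if not sub[r,k] else ("g" if hh[r,k,2]<150 else "S") for k in range(sub.shape[1])))
```

```text
[  279   141   124   173 14245] [333. 217.] [[11, 12, 12, 12, 15], [171, 192, 195, 198, 202], [62, 74, 76, 77, 161]]
[ 500  186   71   98 5921] [535. 234.] [[11, 12, 12, 12, 15], [169, 185, 198, 199, 202], [77, 124, 145, 147, 157]]
[ 483  316   58   62 2168] [515. 341.] [[11, 12, 12, 15, 15], [168, 171, 198, 200, 202], [65, 107, 140, 146, 166]]
[ 282  322   61   93 4330] [312. 368.] [[11, 12, 12, 12, 15], [168, 196, 198, 199, 202], [82, 126, 147, 148, 157]]
[382 346  19  58 610] [390. 375.] [[11, 12, 12, 15, 15], [167, 171, 187, 199, 202], [70, 101, 127, 144, 163]]
100 ......................................................................
108 ......................................................................
116 ......................................................................
124 ......................................................................
132 ......................................................................
140 ......................................................................
148 ..........................................gggggggggggg................
156
[... 946 characters left out ...]
.........................
260 .........................gggggggggggggg...............................
268 .........................gggggggggggggg...............................
276 ..........................ggggggggggggg...............................
284 ..........................ggggggggggggg...............................
292 ..........................ggggggggggggg...............................
300 ..........................gggggggggggg................................
308 ..........................ggggggggggg.................................
316 ......................................................................
324 .............................gggggggg.................................
```

S2 (short, formerly at x = 0.506) has been knocked against the long bar L_b. I'll separate the two in the mask. L_b's far half is free, so I grasp it there.

Run:
```python
from bars import *
im=cv2.imread("pics/b1.png"); m,_=barmask(im); c=cam("pics/b1"); m[130:250,339:344]=0
for q in cv2.findContours(m,cv2.RETR_EXTERNAL,cv2.CHAIN_APPROX_NONE)[0]:
    if cv2.contourArea(q)<3000: continue
    W=np.array([onz(c,u,.033)[:2] for u in q[:,0].astype(float)],dtype=np.float32); r=cv2.minAreaRect(W); print(r, "y",W[:,1].min(),W[:,1].max())
    b=cv2.boxPoints(r); print(b)
print("finger row y's",[onz(c,(310,r),.033)[:2] for r in (164,244,250,283,316,322)])
```

```text
((0.4174233675003052, -0.32436835765838623), (0.042480435222387314, 0.09793020039796829), 4.67969274520874) y -0.37321275 -0.2750858
[[ 0.3923 -0.2773]
 [ 0.4002 -0.3749]
 [ 0.4426 -0.3714]
 [ 0.4346 -0.2738]]
((0.5934292078018188, -0.21448516845703125), (0.05212582275271416, 0.07772313803434372), 3.52778697013855) y -0.25331345 -0.17590503
[[ 0.565  -0.1773]
 [ 0.5698 -0.2549]
 [ 0.6218 -0.2517]
 [ 0.6171 -0.1741]]
((0.4226948618888855, -0.2056886851787567), (0.12170394510030746, 0.04202788323163986), 83.63526916503906) y -0.26737738 -0.1446725
[[ 0.3951 -0.2638]
 [ 0.4368 -0.2685]
 [ 0.4503 -0.1475]
 [ 0.4086 -0.1429]]
((0.4702182114124298, -0.17447981238365173), (0.042042892426252365, 0.07392345368862152), 3.4621803760528564) y -0.21180503 -0.13718814
[[ 0.447  -0.1389]
 [ 0.4515 -0.2126]
 [ 0.4934 -0.2101]
 [ 0.489  -0.1363]]
finger row y's [array([ 0.4289, -0.1494]), array([ 0.4244, -0.208 ]), array([ 0.4241, -0.2128]), array([ 0.422 , -0.2401]), array([ 0.4197, -0.2695]), array([ 0.4193, -0.2751])]
```

Emit:
carry_out --linear '[[-0.008,-0.036,0],[-0.008,-0.036,0],[0,0,-0.07],[0,0,-0.07],[0,0,-0.05],[0,0,-0.02],[0,0,-0.01],[0,0,0]]' --angular '[[0,0,-0.26],[0,0,-0.26],[0,0,0],[0,0,0],[0,0,0],[0,0,0],[0,0,0],[0,0,0]]' --hand '[0.68,0.68,0.68,0.68,0.68,0.68,0.68,0.68]'

```text
clock: 29.47
position: [0.4191, -0.2377, 0.1916]
ee_rot: [0.0, 0.745, 0.667, -0.0]
contact_force: [-0.5, -0.6, 0.1]
width: 0.0576
gripper_force: 0.0
```

Emit:
carry_out --linear '[[0,0,0],[0,0,0],[0,0,0],[0,0,0],[0,0,0],[0,0,0],[0,0,0]]' --angular '[[0,0,0],[0,0,0],[0,0,0],[0,0,0],[0,0,0],[0,0,0],[0,0,0]]' --hand '[0.35,0.35,0.35,0.35,0.35,0.35,0.35]' --force 40

```text
clock: 30.05
position: [0.4189, -0.2381, 0.193]
ee_rot: [0.002, 0.745, 0.667, 0.0]
contact_force: [1.2, 0.9, 7.0]
width: 0.0415
gripper_force: 41.3
```

Emit:
carry_out --linear '[[0,0,0.02],[0,0,0.04],[0,0,0.07],[0,0,0.07],[0,0,0.06],[0,0,0],[0,0,0]]' --angular '[[0,0,0],[0,0,0],[0,0,0],[0,0,0],[0,0,0],[0,0,0],[0,0,0]]' --hand '[0.35,0.35,0.35,0.35,0.35,0.35,0.35]'

```text
clock: 30.63
position: [0.4182, -0.2377, 0.3235]
ee_rot: [0.002, 0.745, 0.667, -0.0]
contact_force: [0.3, -0.6, -1.0]
width: 0.0412
gripper_force: 40.8
```

Run:
```python
from bars import *
see("pics/b2")
T=T_tool(manip.get_state()); c=cam("pics/b2")
print("held expected px (bar centre top)",proj(c,(T@np.array([.032,0,.150,1]))[:3]))
```

```text
tcp [ 0.4176 -0.2373  0.3219] yaw 83.6 w 0.0412
bar [ 0.7463 -0.553 ] axis 131.6 LxS 0.089 0.041 EDGE shift [ 0.6573 -0.6315] turn 10.478
bar [ 0.5066 -0.3346] axis 110.0 LxS 0.077 0.038  shift [ 0.178  -0.1946] turn 5.766
bar [ 0.5931 -0.3494] axis 97.4 LxS 0.131 0.049  shift [ 0.351  -0.2242] turn 3.016
bar [ 0.5933 -0.2126] axis 93.4 LxS 0.074 0.051  shift [0.3514 0.0494] turn 2.134
held expected px (bar centre top) [309.2214 256.4634]
```

Run:
```python
from bars import *
c=cam("pics/w3")
for n,u in (("N farL",(264,350)),("N farR",(392,343)),("W farR",(587,328)),("W farL",(408,341))): print(n,onz(c,u,.032))
im=cv2.imread("pics/scene14.png"); hsv=cv2.cvtColor(im,cv2.COLOR_BGR2HSV); c=cam("pics/scene14")
m=((hsv[...,2]>140)&(hsv[...,1]<60)).astype(np.uint8); m[:, :270]=0; m[:,400:]=0; m[:235]=0; m[345:]=0
for q in cv2.findContours(m,cv2.RETR_EXTERNAL,cv2.CHAIN_APPROX_NONE)[0]:
    if cv2.contourArea(q)<300: continue
    W=np.array([onz(c,u,.03)[:2] for u in q[:,0].astype(float)],dtype=np.float32); print(cv2.contourArea(q),cv2.minAreaRect(W))
# tray model check: predicted inner/outer corners in w1
```

```text
N farL [ 0.6802 -0.0709  0.032 ]
N farR [0.6892 0.0358 0.032 ]
W farR [0.7021 0.2016 0.032 ]
W farL [0.6894 0.0491 0.032 ]
9173.0 ((0.5640716552734375, 0.06699055433273315), (0.298206090927124, 0.29489704966545105), 85.57672882080078)
```

Tray fit, 264 mm lengths confirmed: wide centre (0.563, 0.135), narrow centre (0.553, -0.007), yaw -4.4°. I place L_b at the far slot of the wide tray.

Emit:
carry_out --linear '[[0.043,0.067,0],[0.043,0.067,0],[0.043,0.067,0],[0.043,0.067,0],[0.043,0.067,0],[0.043,0.067,0],[0.043,0.067,0],[0.043,0.067,0]]' --angular '[[0,0,0.044],[0,0,0.044],[0,0,0.044],[0,0,0.044],[0,0,0.044],[0,0,0.044],[0,0,0.044],[0,0,0.044]]' --hand '[0.35,0.35,0.35,0.35,0.35,0.35,0.35,0.35]'

```text
clock: 31.35
position: [0.5899, 0.0324, 0.319]
ee_rot: [-0.002, 0.736, 0.677, -0.002]
contact_force: [0.6, -0.1, 0.4]
width: 0.0412
gripper_force: 40.7
```

Emit:
carry_out --linear '[[0.043,0.067,0],[0.043,0.067,0],[0,0,-0.07],[0,0,-0.07],[0,0,-0.06],[0,0,-0.03],[0,0,0],[0,0,0]]' --angular '[[0,0,0.044],[0,0,0.044],[0,0,0],[0,0,0],[0,0,0],[0,0,0],[0,0,0],[0,0,0]]' --hand '[0.35,0.35,0.35,0.35,0.35,0.35,0.35,0.35]'

```text
clock: 32.02
position: [0.632, 0.0975, 0.2038]
ee_rot: [-0.002, 0.734, 0.68, -0.003]
contact_force: [0.6, -0.4, 0.3]
width: 0.0412
gripper_force: 40.8
```

Run:
```python
from bars import *
s=manip.get_state(); T=T_tool(s); print(s["position"],yawdeg(s),s["width"],(np.array([.6326,.0978,.1865])-s["position"])/.5)
```

```text
[0.632  0.0975 0.2038] 85.6276412143101 0.04121849778201325 [ 0.0012  0.0007 -0.0345]
```

Now down, release, up, and on to S2 (0.470, -0.1745).

Emit:
carry_out --linear '[[0,0,-0.015],[0,0,-0.01],[0,0,-0.008],[0,0,0],[0,0,0]]' --angular '[[0,0,0],[0,0,0],[0,0,0],[0,0,0],[0,0,0]]' --hand '[0.35,0.35,0.35,0.35,0.35]'

```text
clock: 32.43
position: [0.6329, 0.0974, 0.1902]
ee_rot: [-0.0, 0.734, 0.68, -0.0]
contact_force: [-0.5, -0.2, -1.1]
width: 0.0417
gripper_force: 40.8
```

Emit:
carry_out --linear '[[0,0,0],[0,0,0],[0,0,0],[0,0,0],[0,0,0.05],[0,0,0.07],[0,0,0.08],[0,0,0.05]]' --angular '[[0,0,0],[0,0,0],[0,0,0],[0,0,0],[0,0,0],[0,0,0],[0,0,0],[0,0,0]]' --hand '[0.65,0.65,0.65,0.65,0.65,0.65,0.65,0.65]'

```text
clock: 33.1
position: [0.6335, 0.0975, 0.3187]
ee_rot: [0.001, 0.734, 0.68, 0.001]
contact_force: [0.1, -0.3, 1.2]
width: 0.0555
gripper_force: 0.0
```

Emit:
carry_out --linear '[[-0.041,-0.068,0],[-0.041,-0.068,0],[-0.041,-0.068,0],[-0.041,-0.068,0],[-0.041,-0.068,0],[-0.041,-0.068,0],[-0.041,-0.068,0],[-0.041,-0.068,-0.02]]' --angular '[[0,0,0.2],[0,0,0.2],[0,0,0.2],[0,0,0.2],[0,0,0.2],[0,0,0.2],[0,0,0.2],[0,0,0.2]]' --hand '[0.75,0.75,0.75,0.75,0.75,0.75,0.75,0.75]'

```text
clock: 33.77
position: [0.4684, -0.1761, 0.3067]
ee_rot: [0.002, 0.688, 0.726, -0.0]
contact_force: [1.2, -0.2, -0.3]
width: 0.064
gripper_force: 0.0
```

Emit:
carry_out --linear '[[0,0,-0.01],[0,0,0],[0,0,0],[0,0,0]]' --angular '[[0,0,0.12],[0,0,0],[0,0,0],[0,0,0]]' --hand '[0.75,0.75,0.75,0.75]'

```text
clock: 34.1
position: [0.4696, -0.1738, 0.3002]
ee_rot: [-0.0, 0.685, 0.729, -0.0]
contact_force: [0.3, -0.1, 0.3]
width: 0.0641
gripper_force: 0.0
```

Run:
```python
from bars import *
see("pics/b3")
```

```text
tcp [ 0.4697 -0.1736  0.3002] yaw 93.6 w 0.0638
bar [ 0.6097 -0.3739] axis 96.9 LxS 0.078 0.017  shift [ 0.2799 -0.4006] turn 0.731
bar [ 0.4984 -0.3185] axis 97.1 LxS 0.044 0.042  shift [ 0.0573 -0.2899] turn 0.756
bar [ 0.4212 -0.3141] axis 94.7 LxS 0.079 0.033  shift [-0.097  -0.2811] turn 0.25
bar [ 0.5926 -0.2157] axis 93.8 LxS 0.079 0.048  shift [ 0.2457 -0.0843] turn 0.037
bar [ 0.4703 -0.1755] axis 93.3 LxS 0.075 0.042  shift [ 0.0012 -0.0038] turn -0.054
```

Emit:
carry_out --linear '[[0.001,-0.004,-0.07],[0,0,-0.07],[0,0,-0.045],[0,0,-0.02],[0,0,-0.01],[0,0,0]]' --angular '[[0,0,0],[0,0,0],[0,0,0],[0,0,0],[0,0,0],[0,0,0]]' --hand '[0.72,0.72,0.72,0.72,0.72,0.72]'

```text
clock: 34.65
position: [0.4699, -0.1755, 0.1915]
ee_rot: [-0.001, 0.684, 0.729, -0.001]
contact_force: [-0.6, 0.8, -0.2]
width: 0.0616
gripper_force: 0.0
```

Emit:
carry_out --linear '[[0,0,0],[0,0,0],[0,0,0],[0,0,0],[0,0,0],[0,0,0],[0,0,0]]' --angular '[[0,0,0],[0,0,0],[0,0,0],[0,0,0],[0,0,0],[0,0,0],[0,0,0]]' --hand '[0.35,0.35,0.35,0.35,0.35,0.35,0.35]' --force 40

```text
clock: 35.23
position: [0.47, -0.1767, 0.1935]
ee_rot: [0.001, 0.685, 0.728, -0.0]
contact_force: [1.1, 1.7, 6.1]
width: 0.0415
gripper_force: 43.0
```

Emit:
carry_out --linear '[[0,0,0.02],[0,0,0.05],[0,0,0.07],[0,0,0.07],[0,0,0.04],[0,0,0]]' --angular '[[0,0,0],[0,0,0],[0,0,0],[0,0,0],[0,0,0],[0,0,0]]' --hand '[0.35,0.35,0.35,0.35,0.35,0.35]'

```text
clock: 35.73
position: [0.4707, -0.1773, 0.3222]
ee_rot: [0.005, 0.685, 0.728, 0.001]
contact_force: [-0.0, 0.8, 0.0]
width: 0.0412
gripper_force: 42.2
```

Emit:
carry_out --linear '[[0.0514,0.0544,0],[0.0514,0.0544,0],[0.0514,0.0544,0],[0.0514,0.0544,0],[0.0514,0.0544,0],[0.0514,0.0544,0],[0,0,0],[0,0,0]]' --angular '[[0,0,-0.284],[0,0,-0.284],[0,0,-0.284],[0,0,-0.284],[0,0,-0.284],[0,0,-0.284],[0,0,0],[0,0,0]]' --hand '[0.35,0.35,0.35,0.35,0.35,0.35,0.35,0.35]'

```text
clock: 36.4
position: [0.6241, -0.0119, 0.3156]
ee_rot: [-0.001, 0.732, 0.681, -0.002]
contact_force: [-0.2, -0.8, -1.1]
width: 0.0413
gripper_force: 42.2
```

Run:
```python
from bars import *
s=manip.get_state(); print(s["position"],yawdeg(s),s["width"],(np.array([.6246,-.0121,.1875])-s["position"])/.5)
see("pics/b4",z=.024)
```

```text
[ 0.6241 -0.0119  0.3156] 85.87598188610399 0.041338487742747204 [ 0.0009 -0.0004 -0.2562]
tcp [ 0.6232 -0.0129  0.3158] yaw 85.8 w 0.0416
bar [ 0.8603 -0.1691] axis 130.3 LxS 0.111 0.089  shift [ 0.4742 -0.3123] turn 9.71
bar [ 0.6164 -0.1089] axis 86.8 LxS 0.149 0.078  shift [-0.0137 -0.192 ] turn 0.224
bar [ 0.6203 -0.0315] axis 1.8 LxS 0.084 0.032  shift [-0.0057 -0.0371] turn -18.325
bar [0.6349 0.1108] axis 86.4 LxS 0.070 0.042 EDGE shift [0.0234 0.2475] turn 0.131
```

Emit:
carry_out --linear '[[0,0,-0.07],[0,0,-0.07],[0,0,-0.06],[0,0,-0.025],[0,0,-0.015],[0,0,-0.01],[0,0,-0.006],[0,0,0]]' --angular '[[0,0,0],[0,0,0],[0,0,0],[0,0,0],[0,0,0],[0,0,0],[0,0,0],[0,0,0]]' --hand '[0.35,0.35,0.35,0.35,0.35,0.35,0.35,0.35]'

```text
clock: 37.12
position: [0.6236, -0.0139, 0.1898]
ee_rot: [-0.0, 0.733, 0.68, -0.0]
contact_force: [0.1, 0.2, -0.7]
width: 0.0415
gripper_force: 42.2
```

Emit:
carry_out --linear '[[0,0,0],[0,0,0],[0,0,0],[0,0,0],[0,0,0.05],[0,0,0.07],[0,0,0.08],[0,0,0.04]]' --angular '[[0,0,0],[0,0,0],[0,0,0],[0,0,0],[0,0,0],[0,0,0],[0,0,0],[0,0,0]]' --hand '[0.65,0.65,0.65,0.65,0.65,0.65,0.65,0.65]'

```text
clock: 37.78
position: [0.6246, -0.0133, 0.3142]
ee_rot: [0.002, 0.733, 0.68, 0.002]
contact_force: [0.8, -0.7, 0.6]
width: 0.0555
gripper_force: 0.0
```

Emit:
carry_out --linear '[[-0.0126,-0.081,0],[-0.0126,-0.081,0],[-0.0126,-0.081,0],[-0.0126,-0.081,0],[-0.0126,-0.081,-0.02],[0,0,0],[0,0,0],[0,0,0]]' --angular '[[0,0,0.348],[0,0,0.348],[0,0,0.348],[0,0,0.348],[0,0,0.348],[0,0,0],[0,0,0],[0,0,0]]' --hand '[0.75,0.75,0.75,0.75,0.75,0.75,0.75,0.75]'

```text
clock: 38.45
position: [0.5921, -0.2153, 0.2995]
ee_rot: [-0.001, 0.685, 0.729, -0.0]
contact_force: [0.1, 0.9, 0.5]
width: 0.0643
gripper_force: 0.0
```

Run:
```python
from bars import *
see("pics/b5")
```

```text
tcp [ 0.5923 -0.2145  0.2996] yaw 93.7 w 0.0641
bar [ 0.5877 -0.3344] axis 97.3 LxS 0.101 0.042  shift [-0.0092 -0.2397] turn 0.798
bar [ 0.413  -0.3242] axis 93.9 LxS 0.096 0.056  shift [-0.3586 -0.2194] turn 0.054
bar [ 0.5895 -0.2136] axis 93.5 LxS 0.074 0.042  shift [-0.0055  0.0019] turn -0.031
```

Emit:
carry_out --linear '[[-0.0055,0.002,-0.07],[0,0,-0.07],[0,0,-0.045],[0,0,-0.02],[0,0,-0.01],[0,0,0]]' --angular '[[0,0,0],[0,0,0],[0,0,0],[0,0,0],[0,0,0],[0,0,0]]' --hand '[0.72,0.72,0.72,0.72,0.72,0.72]'

```text
clock: 39.0
position: [0.5899, -0.2133, 0.1917]
ee_rot: [-0.001, 0.684, 0.73, -0.001]
contact_force: [-0.5, -0.1, -0.3]
width: 0.0612
gripper_force: 0.0
```

Emit:
carry_out --linear '[[0,0,0],[0,0,0],[0,0,0],[0,0,0],[0,0,0],[0,0,0],[0,0,0]]' --angular '[[0,0,0],[0,0,0],[0,0,0],[0,0,0],[0,0,0],[0,0,0],[0,0,0]]' --hand '[0.35,0.35,0.35,0.35,0.35,0.35,0.35]' --force 40

```text
clock: 39.58
position: [0.5903, -0.2146, 0.1939]
ee_rot: [0.001, 0.684, 0.729, 0.0]
contact_force: [0.3, 0.5, 7.1]
width: 0.0413
gripper_force: 43.2
```

Emit:
carry_out --linear '[[0,0,0.02],[0,0,0.05],[0,0,0.07],[0,0,0.07],[0,0,0.04],[0,0,0]]' --angular '[[0,0,0],[0,0,0],[0,0,0],[0,0,0],[0,0,0],[0,0,0]]' --hand '[0.35,0.35,0.35,0.35,0.35,0.35]'

```text
clock: 40.08
position: [0.5906, -0.2151, 0.3234]
ee_rot: [0.005, 0.684, 0.729, 0.001]
contact_force: [0.8, -0.5, 1.2]
width: 0.041
gripper_force: 42.5
```

Emit:
carry_out --linear '[[-0.0122,0.069,0],[-0.0122,0.069,0],[-0.0122,0.069,0],[-0.0122,0.069,0],[-0.0122,0.069,0],[-0.0122,0.069,0],[0,0,0],[0,0,0]]' --angular '[[0,0,-0.29],[0,0,-0.29],[0,0,-0.29],[0,0,-0.29],[0,0,-0.29],[0,0,-0.29],[0,0,0],[0,0,0]]' --hand '[0.35,0.35,0.35,0.35,0.35,0.35,0.35,0.35]'

```text
clock: 40.75
position: [0.5519, -0.0057, 0.3166]
ee_rot: [-0.001, 0.732, 0.681, -0.001]
contact_force: [0.0, -1.1, -0.2]
width: 0.0409
gripper_force: 42.5
```

Run:
```python
from bars import *
s=manip.get_state(); print(s["position"],yawdeg(s),s["width"],(np.array([.5528,-.0066,.187])-s["position"])/.5)
see("pics/b6",z=.026)
```

```text
[ 0.5519 -0.0057  0.3166] 85.89637574303498 0.040933794150741595 [ 0.0018 -0.0018 -0.2591]
tcp [ 0.5525 -0.0069  0.3167] yaw 85.8 w 0.0414
bar [ 0.5449 -0.1023] axis 87.0 LxS 0.143 0.070  shift [-0.0152 -0.1908] turn 0.267
bar [ 0.5487 -0.025 ] axis 1.7 LxS 0.083 0.032  shift [-0.0075 -0.0362] turn -18.343
bar [ 0.6263 -0.0127] axis 86.6 LxS 0.074 0.044  shift [ 0.1476 -0.0117] turn 0.173
bar [0.6362 0.1113] axis 87.2 LxS 0.072 0.044 EDGE shift [0.1675 0.2364] turn 0.303
```

Emit:
carry_out --linear '[[0,0,-0.07],[0,0,-0.07],[0,0,-0.06],[0,0,-0.025],[0,0,-0.015],[0,0,-0.01],[0,0,-0.01],[0,0,0]]' --angular '[[0,0,0],[0,0,0],[0,0,0],[0,0,0],[0,0,0],[0,0,0],[0,0,0],[0,0,0]]' --hand '[0.35,0.35,0.35,0.35,0.35,0.35,0.35,0.35]'

```text
clock: 41.47
position: [0.5536, -0.008, 0.1874]
ee_rot: [0.0, 0.733, 0.68, -0.0]
contact_force: [0.5, -0.2, -0.3]
width: 0.0412
gripper_force: 42.6
```

Emit:
carry_out --linear '[[0,0,0],[0,0,0],[0,0,0],[0,0,0],[0,0,0.05],[0,0,0.07],[0,0,0.08],[0,0,0.04]]' --angular '[[0,0,0],[0,0,0],[0,0,0],[0,0,0],[0,0,0],[0,0,0],[0,0,0],[0,0,0]]' --hand '[0.65,0.65,0.65,0.65,0.65,0.65,0.65,0.65]'

```text
clock: 42.13
position: [0.5538, -0.0073, 0.3114]
ee_rot: [0.002, 0.733, 0.68, 0.001]
contact_force: [0.4, 0.0, -0.4]
width: 0.0552
gripper_force: 0.0
```

Emit:
carry_out --linear '[[-0.0125,-0.082,0],[-0.0125,-0.082,0],[-0.0125,-0.082,0],[-0.0125,-0.082,0],[-0.0125,-0.082,0],[-0.0125,-0.082,0],[-0.0125,-0.082,0],[-0.0125,-0.082,-0.02]]' --angular '[[0,0,0.218],[0,0,0.218],[0,0,0.218],[0,0,0.218],[0,0,0.218],[0,0,0.218],[0,0,0.218],[0,0,0.218]]' --hand '[0.75,0.75,0.75,0.75,0.75,0.75,0.75,0.75]'

```text
clock: 42.8
position: [0.5029, -0.3368, 0.2993]
ee_rot: [0.002, 0.684, 0.73, -0.001]
contact_force: [0.8, -0.1, -0.3]
width: 0.0643
gripper_force: 0.0
```

Emit:
carry_out --linear '[[0,0,0],[0,0,0],[0,0,0]]' --angular '[[0,0,0],[0,0,0],[0,0,0]]' --hand '[0.75,0.75,0.75]'

```text
clock: 43.05
position: [0.5027, -0.3342, 0.297]
ee_rot: [-0.001, 0.684, 0.729, -0.0]
contact_force: [0.5, 0.4, 0.8]
width: 0.0642
gripper_force: 0.0
```

Run:
```python
from bars import *
see("pics/b7")
```

```text
tcp [ 0.503  -0.3334  0.2972] yaw 93.7 w 0.0642
bar [ 0.5008 -0.3381] axis 96.8 LxS 0.076 0.042  shift [-0.0044 -0.0093] turn 0.677
bar [ 0.5911 -0.3471] axis 97.3 LxS 0.123 0.045  shift [ 0.1762 -0.0272] turn 0.782
bar [ 0.4168 -0.338 ] axis 94.6 LxS 0.122 0.046  shift [-0.1724 -0.0091] turn 0.196
```

Emit:
carry_out --linear '[[-0.0044,-0.0093,-0.07],[0,0,-0.07],[0,0,-0.04],[0,0,-0.02],[0,0,-0.01],[0,0,0]]' --angular '[[0,0,0.35],[0,0,0.327],[0,0,0],[0,0,0],[0,0,0],[0,0,0]]' --hand '[0.72,0.72,0.72,0.72,0.72,0.72]'

```text
clock: 43.6
position: [0.5013, -0.338, 0.192]
ee_rot: [-0.001, 0.663, 0.748, -0.001]
contact_force: [-0.3, -0.4, -0.2]
width: 0.0617
gripper_force: 0.0
```

Emit:
carry_out --linear '[[0,0,0],[0,0,0],[0,0,0],[0,0,0],[0,0,0],[0,0,0],[0,0,0]]' --angular '[[0,0,0],[0,0,0],[0,0,0],[0,0,0],[0,0,0],[0,0,0],[0,0,0]]' --hand '[0.35,0.35,0.35,0.35,0.35,0.35,0.35]' --force 40

```text
clock: 44.18
position: [0.5015, -0.3394, 0.194]
ee_rot: [0.002, 0.664, 0.748, -0.0]
contact_force: [0.2, 2.0, 7.0]
width: 0.0415
gripper_force: 43.3
```

Emit:
carry_out --linear '[[0,0,0.02],[0,0,0.05],[0,0,0.07],[0,0,0.07],[0,0,0.04],[0,0,0]]' --angular '[[0,0,0],[0,0,0],[0,0,0],[0,0,0],[0,0,0],[0,0,0]]' --hand '[0.35,0.35,0.35,0.35,0.35,0.35]'

```text
clock: 44.68
position: [0.5018, -0.34, 0.3234]
ee_rot: [0.005, 0.664, 0.748, -0.001]
contact_force: [1.5, -0.0, 0.9]
width: 0.0411
gripper_force: 42.6
```

Emit:
carry_out --linear '[[-0.0044,0.0749,0],[-0.0044,0.0749,0],[-0.0044,0.0749,0],[-0.0044,0.0749,0],[-0.0044,0.0749,0],[-0.0044,0.0749,0],[-0.0044,0.0749,0],[-0.0044,0.0749,0]]' --angular '[[0,0,-0.271],[0,0,-0.271],[0,0,-0.271],[0,0,-0.271],[0,0,-0.271],[0,0,-0.271],[0,0,-0.271],[0,0,-0.271]]' --hand '[0.35,0.35,0.35,0.35,0.35,0.35,0.35,0.35]'

```text
clock: 45.35
position: [0.4821, -0.0378, 0.3168]
ee_rot: [-0.001, 0.727, 0.687, -0.001]
contact_force: [-0.3, -0.0, 0.6]
width: 0.0412
gripper_force: 42.6
```

Emit:
carry_out --linear '[[-0.0044,0.0749,0],[0,0,0],[0,0,0]]' --angular '[[0,0,-0.271],[0,0,0],[0,0,0]]' --hand '[0.35,0.35,0.35]'

```text
clock: 45.6
position: [0.4802, -0.0002, 0.3168]
ee_rot: [-0.001, 0.732, 0.681, -0.001]
contact_force: [1.1, -0.7, -0.2]
width: 0.041
gripper_force: 42.5
```

Run:
```python
from bars import *
s=manip.get_state(); print(s["position"],yawdeg(s),s["width"],(np.array([.481,-.0011,.1865])-s["position"])/.5)
see("pics/b8",z=.026)
```

```text
[ 0.4802 -0.0002  0.3168] 85.86032983118771 0.04104824812973661 [ 0.0017 -0.0018 -0.2607]
tcp [ 0.4806 -0.0015  0.3169] yaw 85.8 w 0.0413
bar [ 0.4736 -0.0861] axis 85.9 LxS 0.165 0.083  shift [-0.0141 -0.1694] turn 0.039
bar [ 0.6287 -0.0132] axis 86.5 LxS 0.074 0.049  shift [ 0.2961 -0.0235] turn 0.155
bar [ 0.5558 -0.0065] axis 85.6 LxS 0.074 0.044  shift [ 0.1503 -0.0101] turn -0.037
bar [0.6388 0.1126] axis 87.1 LxS 0.075 0.050 EDGE shift [0.3163 0.228 ] turn 0.302
```

Emit:
carry_out --linear '[[0,0,-0.07],[0,0,-0.07],[0,0,-0.06],[0,0,-0.025],[0,0,-0.015],[0,0,-0.01],[0,0,-0.01],[0,0,0]]' --angular '[[0,0,0],[0,0,0],[0,0,0],[0,0,0],[0,0,0],[0,0,0],[0,0,0],[0,0,0]]' --hand '[0.35,0.35,0.35,0.35,0.35,0.35,0.35,0.35]'

```text
clock: 46.32
position: [0.4816, -0.0027, 0.1875]
ee_rot: [0.0, 0.734, 0.679, -0.0]
contact_force: [0.3, 0.3, -0.7]
width: 0.0409
gripper_force: 42.7
```

Emit:
carry_out --linear '[[0,0,0],[0,0,0],[0,0,0],[0,0,0],[0,0,0.05],[0,0,0.07],[0,0,0.08],[0,0,0.04]]' --angular '[[0,0,0],[0,0,0],[0,0,0],[0,0,0],[0,0,0],[0,0,0],[0,0,0],[0,0,0]]' --hand '[0.65,0.65,0.65,0.65,0.65,0.65,0.65,0.65]'

```text
clock: 46.98
position: [0.4819, -0.002, 0.3114]
ee_rot: [0.002, 0.734, 0.68, 0.001]
contact_force: [1.2, -0.0, -0.4]
width: 0.0557
gripper_force: 0.0
```

Emit:
carry_out --linear '[[-0.0142,-0.0749,0],[-0.0142,-0.0749,0],[-0.0142,-0.0749,0],[-0.0142,-0.0749,0],[-0.0142,-0.0749,0],[-0.0142,-0.0749,0],[-0.0142,-0.0749,0],[-0.0142,-0.0749,0]]' --angular '[[0,0,0.218],[0,0,0.218],[0,0,0.218],[0,0,0.218],[0,0,0.218],[0,0,0.218],[0,0,0.218],[0,0,0.218]]' --hand '[0.75,0.75,0.75,0.75,0.75,0.75,0.75,0.75]'

```text
clock: 47.65
position: [0.4234, -0.3032, 0.3076]
ee_rot: [0.0, 0.684, 0.729, -0.001]
contact_force: [1.4, 0.0, 0.9]
width: 0.064
gripper_force: 0.0
```

Emit:
carry_out --linear '[[-0.0142,-0.0749,-0.02],[0,0,0],[0,0,0],[0,0,0]]' --angular '[[0,0,0.218],[0,0,0],[0,0,0],[0,0,0]]' --hand '[0.75,0.75,0.75,0.75]'

```text
clock: 47.98
position: [0.4168, -0.3386, 0.297]
ee_rot: [-0.001, 0.678, 0.735, -0.0]
contact_force: [0.2, -0.1, 0.6]
width: 0.0642
gripper_force: 0.0
```

Run:
```python
from bars import *
see("pics/b9")
```

```text
tcp [ 0.4171 -0.338   0.2972] yaw 94.6 w 0.0642
bar [ 0.7531 -0.5475] axis 139.6 LxS 0.080 0.025 EDGE shift [ 0.6722 -0.419 ] turn 9.813
bar [ 0.5726 -0.5538] axis 134.0 LxS 0.070 0.028 EDGE shift [ 0.3111 -0.4317] turn 8.596
bar [ 0.5943 -0.3473] axis 97.6 LxS 0.125 0.054  shift [ 0.3544 -0.0186] turn 0.65
bar [ 0.4187 -0.3373] axis 94.5 LxS 0.120 0.042  shift [0.0033 0.0012] turn -0.022
```

Emit:
carry_out --linear '[[0.0033,0.0012,-0.07],[0,0,-0.07],[0,0,-0.04],[0,0,-0.02],[0,0,-0.01],[0,0,0]]' --angular '[[0,0,0],[0,0,0],[0,0,0],[0,0,0],[0,0,0],[0,0,0]]' --hand '[0.72,0.72,0.72,0.72,0.72,0.72]'

```text
clock: 48.53
position: [0.4192, -0.3376, 0.192]
ee_rot: [-0.001, 0.678, 0.735, -0.001]
contact_force: [-0.3, -0.4, -0.1]
width: 0.0615
gripper_force: 0.0
```

Emit:
carry_out --linear '[[0,0,0],[0,0,0],[0,0,0],[0,0,0],[0,0,0],[0,0,0],[0,0,0]]' --angular '[[0,0,0],[0,0,0],[0,0,0],[0,0,0],[0,0,0],[0,0,0],[0,0,0]]' --hand '[0.35,0.35,0.35,0.35,0.35,0.35,0.35]' --force 40

```text
clock: 49.12
position: [0.4194, -0.3389, 0.1938]
ee_rot: [0.001, 0.678, 0.735, -0.001]
contact_force: [1.6, 0.7, 5.9]
width: 0.0414
gripper_force: 43.2
```

Emit:
carry_out --linear '[[0,0,0.02],[0,0,0.05],[0,0,0.07],[0,0,0.07],[0,0,0.04],[0,0,0]]' --angular '[[0,0,0],[0,0,0],[0,0,0],[0,0,0],[0,0,0],[0,0,0]]' --hand '[0.35,0.35,0.35,0.35,0.35,0.35]'

```text
clock: 49.62
position: [0.4197, -0.3395, 0.323]
ee_rot: [0.005, 0.678, 0.735, -0.001]
contact_force: [0.9, -0.5, -0.3]
width: 0.0412
gripper_force: 42.4
```

Emit:
carry_out --linear '[[0.0122,0.0797,0],[0.0122,0.0797,0],[0.0122,0.0797,0],[0.0122,0.0797,0],[0.0122,0.0797,0],[0.0122,0.0797,0]]' --angular '[[0,0,-0.162],[0,0,-0.162],[0,0,-0.162],[0,0,-0.162],[0,0,-0.162],[0,0,-0.162]]' --hand '[0.35,0.35,0.35,0.35,0.35,0.35]'

```text
clock: 50.12
position: [0.4546, -0.0975, 0.3168]
ee_rot: [-0.001, 0.707, 0.707, -0.001]
contact_force: [0.5, -0.1, -0.9]
width: 0.0414
gripper_force: 42.3
```

Emit:
carry_out --linear '[[0.0122,0.0797,0],[0.0122,0.0797,0],[0.0122,0.0797,0],[0.0122,0.0797,0],[0.0122,0.0797,0],[0.0122,0.0797,0],[0,0,0],[0,0,0]]' --angular '[[0,0,-0.162],[0,0,-0.162],[0,0,-0.162],[0,0,-0.162],[0,0,-0.162],[0,0,-0.162],[0,0,0],[0,0,0]]' --hand '[0.35,0.35,0.35,0.35,0.35,0.35,0.35,0.35]'

```text
clock: 50.78
position: [0.4915, 0.1416, 0.3165]
ee_rot: [-0.001, 0.732, 0.682, -0.001]
contact_force: [-0.2, -0.5, -1.6]
width: 0.0415
gripper_force: 42.3
```

Run:
```python
from bars import *
s=manip.get_state(); print(s["position"],yawdeg(s),s["width"],(np.array([.4915,.1407,.1865])-s["position"])/.5)
see("pics/b10",z=.026)
```

```text
[0.4915 0.1416 0.3165] 85.95645420695325 0.04145765307401675 [ 0.0001 -0.0018 -0.2601]
tcp [0.4913 0.1402 0.3165] yaw 85.8 w 0.0415
bar [0.6394 0.1302] axis 87.2 LxS 0.120 0.049  shift [ 0.2961 -0.02  ] turn 0.297
```

Emit:
carry_out --linear '[[0,0,-0.07],[0,0,-0.07],[0,0,-0.06],[0,0,-0.025],[0,0,-0.015],[0,0,-0.01],[0,0,-0.01],[0,0,0]]' --angular '[[0,0,0],[0,0,0],[0,0,0],[0,0,0],[0,0,0],[0,0,0],[0,0,0],[0,0,0]]' --hand '[0.35,0.35,0.35,0.35,0.35,0.35,0.35,0.35]'

```text
clock: 51.5
position: [0.4924, 0.1391, 0.1874]
ee_rot: [-0.0, 0.733, 0.68, -0.0]
contact_force: [0.1, 0.5, -1.1]
width: 0.0416
gripper_force: 42.3
```

Emit:
carry_out --linear '[[0,0,0],[0,0,0],[0,0,0],[0,0,0],[0,0,0.05],[0,0,0.07],[0,0,0.08],[0,0,0.04]]' --angular '[[0,0,0],[0,0,0],[0,0,0],[0,0,0],[0,0,0],[0,0,0],[0,0,0],[0,0,0]]' --hand '[0.65,0.65,0.65,0.65,0.65,0.65,0.65,0.65]'

```text
clock: 52.17
position: [0.4928, 0.1401, 0.3116]
ee_rot: [0.001, 0.733, 0.68, 0.002]
contact_force: [0.9, -0.0, 0.3]
width: 0.0553
gripper_force: 0.0
```

Emit:
carry_out --linear '[[0.0166,-0.081,0],[0.0166,-0.081,0],[0.0166,-0.081,0],[0.0166,-0.081,0],[0.0166,-0.081,0],[0.0166,-0.081,0]]' --angular '[[0,0,0.2127],[0,0,0.2127],[0,0,0.2127],[0,0,0.2127],[0,0,0.2127],[0,0,0.2127]]' --hand '[0.75,0.75,0.75,0.75,0.75,0.75]'

```text
clock: 52.67
position: [0.5417, -0.105, 0.3077]
ee_rot: [-0.0, 0.697, 0.717, -0.0]
contact_force: [0.8, 0.3, 0.3]
width: 0.0643
gripper_force: 0.0
```

Emit:
carry_out --linear '[[0.0166,-0.081,0],[0.0166,-0.081,0],[0.0166,-0.081,0],[0.0166,-0.081,0],[0.0166,-0.081,0],[0.0166,-0.081,-0.01],[0,0,-0.01],[0,0,0]]' --angular '[[0,0,0.2127],[0,0,0.2127],[0,0,0.2127],[0,0,0.2127],[0,0,0.2127],[0,0,0.2127],[0,0,0],[0,0,0]]' --hand '[0.75,0.75,0.75,0.75,0.75,0.75,0.75,0.75]'

```text
clock: 53.33
position: [0.5912, -0.3484, 0.2955]
ee_rot: [-0.001, 0.661, 0.75, -0.001]
contact_force: [-0.0, 0.4, 0.2]
width: 0.0638
gripper_force: 0.0
```

Run:
```python
from bars import *
see("pics/b11")
```

```text
tcp [ 0.5911 -0.3466  0.296 ] yaw 97.3 w 0.0639
bar [ 0.7631 -0.5542] axis 138.7 LxS 0.081 0.038 EDGE shift [ 0.344  -0.4153] turn 9.04
bar [ 0.5894 -0.3461] axis 97.1 LxS 0.121 0.042  shift [-0.0034  0.001 ] turn -0.035
```

Emit:
carry_out --linear '[[-0.0034,0.001,-0.07],[0,0,-0.07],[0,0,-0.04],[0,0,-0.02],[0,0,-0.008],[0,0,0]]' --angular '[[0,0,0],[0,0,0],[0,0,0],[0,0,0],[0,0,0],[0,0,0]]' --hand '[0.72,0.72,0.72,0.72,0.72,0.72]'

```text
clock: 53.88
position: [0.5901, -0.3446, 0.1933]
ee_rot: [-0.001, 0.66, 0.752, -0.001]
contact_force: [0.4, 0.5, 0.5]
width: 0.0616
gripper_force: 0.0
```

Emit:
carry_out --linear '[[0,0,0],[0,0,0],[0,0,0],[0,0,0],[0,0,0],[0,0,0],[0,0,0]]' --angular '[[0,0,0],[0,0,0],[0,0,0],[0,0,0],[0,0,0],[0,0,0],[0,0,0]]' --hand '[0.35,0.35,0.35,0.35,0.35,0.35,0.35]' --force 40

```text
clock: 54.47
position: [0.5906, -0.3461, 0.1955]
ee_rot: [0.002, 0.66, 0.751, -0.0]
contact_force: [0.4, 1.2, 6.5]
width: 0.0412
gripper_force: 43.5
```

Emit:
carry_out --linear '[[0,0,0.02],[0,0,0.05],[0,0,0.07],[0,0,0.07],[0,0,0.04],[0,0,0]]' --angular '[[0,0,0],[0,0,0],[0,0,0],[0,0,0],[0,0,0],[0,0,0]]' --hand '[0.35,0.35,0.35,0.35,0.35,0.35]'

```text
clock: 54.97
position: [0.5909, -0.3466, 0.3251]
ee_rot: [0.005, 0.66, 0.751, -0.0]
contact_force: [1.0, -0.2, 0.4]
width: 0.0411
gripper_force: 42.7
```

Emit:
carry_out --linear '[[-0.0042,0.08,0],[-0.0042,0.08,0],[-0.0042,0.08,0],[-0.0042,0.08,0],[-0.0042,0.08,0],[-0.0042,0.08,0]]' --angular '[[0,0,-0.211],[0,0,-0.211],[0,0,-0.211],[0,0,-0.211],[0,0,-0.211],[0,0,-0.211]]' --hand '[0.35,0.35,0.35,0.35,0.35,0.35]'

```text
clock: 55.47
position: [0.5763, -0.104, 0.3176]
ee_rot: [-0.001, 0.698, 0.716, -0.001]
contact_force: [-0.0, 0.1, -0.3]
width: 0.0411
gripper_force: 42.7
```

Emit:
carry_out --linear '[[-0.0042,0.08,0],[-0.0042,0.08,0],[-0.0042,0.08,0],[-0.0042,0.08,0],[-0.0042,0.08,0],[-0.0042,0.08,0],[0,0,0],[0,0,0]]' --angular '[[0,0,-0.211],[0,0,-0.211],[0,0,-0.211],[0,0,-0.211],[0,0,-0.211],[0,0,-0.211],[0,0,0],[0,0,0]]' --hand '[0.35,0.35,0.35,0.35,0.35,0.35,0.35,0.35]'

```text
clock: 56.13
position: [0.5638, 0.1364, 0.3175]
ee_rot: [-0.001, 0.731, 0.682, -0.001]
contact_force: [-0.7, 0.7, -1.1]
width: 0.041
gripper_force: 42.7
```

Run:
```python
from bars import *
s=manip.get_state(); print(s["position"],yawdeg(s),s["width"],(np.array([.5640,.1352,.1865])-s["position"])/.5)
see("pics/b12",z=.026)
```

```text
[0.5638 0.1364 0.3175] 86.04097050149598 0.04096246251077578 [ 0.0004 -0.0024 -0.2621]
tcp [0.5641 0.1349 0.3176] yaw 85.9 w 0.0414
bar [0.6369 0.1305] axis 86.9 LxS 0.120 0.044  shift [ 0.1457 -0.0088] turn 0.215
bar [0.4925 0.1414] axis 86.0 LxS 0.120 0.044  shift [-0.1432  0.0131] turn 0.019
```

Emit:
carry_out --linear '[[0,0,-0.07],[0,0,-0.07],[0,0,-0.06],[0,0,-0.025],[0,0,-0.015],[0,0,-0.01],[0,0,-0.008],[0,0,0]]' --angular '[[0,0,0],[0,0,0],[0,0,0],[0,0,0],[0,0,0],[0,0,0],[0,0,0],[0,0,0]]' --hand '[0.35,0.35,0.35,0.35,0.35,0.35,0.35,0.35]'

```text
clock: 56.85
position: [0.565, 0.1336, 0.1893]
ee_rot: [-0.0, 0.733, 0.68, -0.0]
contact_force: [-0.1, -0.2, -0.9]
width: 0.041
gripper_force: 42.7
```

Emit:
carry_out --linear '[[0,0,0],[0,0,0],[0,0,0],[0,0,0],[0,0,0.05],[0,0,0.07],[0,0,0.08],[0,0,0.08]]' --angular '[[0,0,0],[0,0,0],[0,0,0],[0,0,0],[0,0,0],[0,0,0],[0,0,0],[0,0,0]]' --hand '[0.6,0.6,0.6,0.6,0.6,0.6,0.6,0.6]'

```text
clock: 57.52
position: [0.5642, 0.1343, 0.3307]
ee_rot: [-0.001, 0.733, 0.681, -0.001]
contact_force: [0.5, -0.2, -0.6]
width: 0.0514
gripper_force: 0.0
```

Emit:
carry_out --linear '[[-0.06,-0.03,0.03],[-0.06,-0.03,0.03],[-0.06,-0.03,0.03],[-0.06,-0.03,0.03],[-0.06,-0.03,0],[0,0,0],[0,0,0],[0,0,0]]' --angular '[[0,0,0],[0,0,0],[0,0,0],[0,0,0],[0,0,0],[0,0,0],[0,0,0],[0,0,0]]' --hand '[0.6,0.6,0.6,0.6,0.6,0.6,0.6,0.6]'

```text
clock: 58.18
position: [0.4149, 0.0593, 0.3898]
ee_rot: [0.0, 0.733, 0.681, 0.0]
contact_force: [0.2, 0.6, 0.1]
width: 0.0515
gripper_force: 0.0
```

Run:
```python
from bars import *
see("pics/b13",z=.026)
grab("scene","pics/sceneF.png"); grab("side","pics/sideF.png")
a=cv2.imread("pics/sceneF.png")[180:360,150:490]; b=cv2.imread("pics/sideF.png")[100:330,80:460]
cv2.imwrite("pics/final.png",np.vstack([cv2.resize(a,(560,297),interpolation=cv2.INTER_CUBIC),cv2.resize(b,(560,303))[:303]]))
```

```text
tcp [0.4154 0.0595 0.3895] yaw 85.8 w 0.0515
bar [ 0.6292 -0.0135] axis 86.7 LxS 0.076 0.050  shift [ 0.4275 -0.146 ] turn 0.189
bar [ 0.5567 -0.007 ] axis 85.5 LxS 0.075 0.046  shift [ 0.2826 -0.133 ] turn -0.072
bar [ 0.483  -0.0013] axis 85.5 LxS 0.075 0.042  shift [ 0.1351 -0.1215] turn -0.075
bar [0.6403 0.1327] axis 87.2 LxS 0.115 0.050  shift [0.4498 0.1465] turn 0.295
bar [0.5687 0.1366] axis 86.0 LxS 0.115 0.047  shift [0.3067 0.1543] turn 0.049
bar [0.4944 0.1429] axis 86.0 LxS 0.115 0.043  shift [0.1579 0.167 ] turn 0.052
```

View pics/final.png

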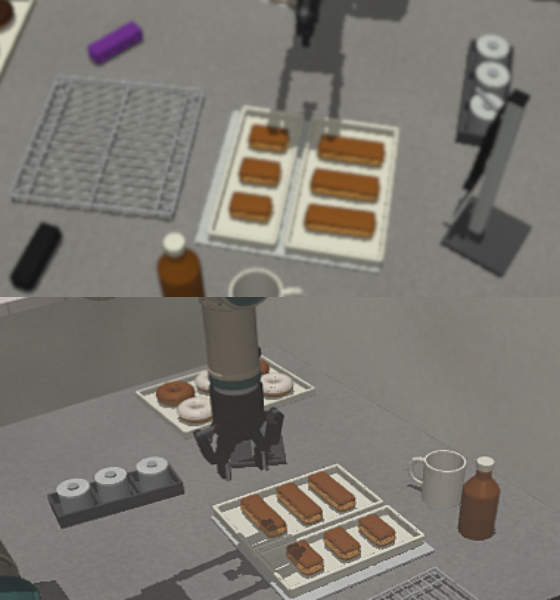

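The final view shows three long bars in the wide tray and three short ones in the narrow tray, all flat and crosswise. The pot stands in the caddy, the scraper hangs on the hook, and the mug, bottle and other pots look undisturbed.

```bash
python3 -c "
from rig import manip
print(manip.sign_off())"
```

```text
the job is handed in; nothing more can be done
None
```

The job is handed in at about 58 s of the 210 s allowed, with no verdict returned: the pot is in the caddy's empty well, the scraper hangs on the hook, three long bars lie crosswise in the wide tray and three short ones in the narrow tray; the scraper was put back and regrasped once (joint limit), and one short bar knocked beside a long one was still placed.

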